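# Pack sample tubes and screw the transport canister shut

### The job

Lift the dust cover off the sample canister and lay it flat on the paper sheet, bar up, then stand every sample tube from the slanted rack upright in the compartments of the canister. Set the tall screw lid over them, turn it backward (counter-clockwise) until it drops into the start of the thread, and screw it clockwise fully home against its stop. Leave the beaker, bottle and red box where they are.

Things in the scene. Friction and masses are not known exactly. Their poses are not given: they have to be found in the camera images.
- canister: white round sample canister fixed to the bench in a steel foot (foot radius 66 mm). Outside radius 47 mm, inside 43 mm, rim 100 mm and inner floor 8 mm above the bench. Two 4 mm walls along its x and y, 94 mm high, quarter the inside; compartment centres at x, y = +-19 mm. Origin on its axis at bench level, z up.
- canister_mouth (a point): centre of the canister's rim, 100 mm above the bench. Outside the neck, 7 to 25 mm below the rim, runs an interrupted right-handed three-start thread out to radius 54 mm. Where its starts lie differs from run to run and does not follow the canister's yaw. On top of each thread's low end stands a step, so the lid cannot be started by turning it clockwise.
- lid: tall grey screw lid, a bell open below: outside radius 62 mm, inside 58 mm, 80 mm high, ceiling 76 mm above the lower edge, 0.17 to 0.29 kg. Stands on the bench, bar up. Origin on the axis at the lower edge, z up. Three lugs inside, 6 to 10 mm above the lower edge, reach in to radius 50 mm: lower it centred to 2 mm. Left alone it stays as turned.
- lid_grip (a point): where to grip the lid: on its axis, 103 mm above the lower edge, in a black bar 64 mm long (lid x), 24 mm wide (lid y), 80 to 116 mm above the lower edge. Set on the canister, the lugs rest on the thread, lower edge 82 to 88 mm above the bench; clockwise it soon meets a step. Counter-clockwise they ride up by at most 5 mm and within 120 degrees pass a thread end.
- lid_lug (a point): the inner tip of one lug (they are 120 degrees apart). Past a thread end the lid drops into the start, a pocket 36 degrees wide with a wall behind: lower edge 78 to 79 mm above the bench. Then clockwise it sinks 5 mm in 75 degrees (2 mm play) to a firm stop, 70 to 107 degrees on: 74 mm. A drop only to 82 or 83 mm, off a step, is not the start: turn on backward.
- cover: flat grey dust cover, a loose disc of 50 mm radius, 6 mm thick, with a grip bar 50 mm long (its x), 20 mm wide (its y), from 6 to 39 mm above its underside; 90 g. Lies on the canister's rim at the start. Origin at the centre of the underside.
- sheet: white paper sheet on the bench, 180 mm square, where the dust cover is to lie; origin in its middle, at bench level. Its paper has no thickness to feel.
- rack: white slanted tube rack, fixed on the bench, 232 mm long along its y, with four cells in a row at y = -87, -29, 29, 87 mm, each 28 mm square and 70 mm deep. The cells lean 20 degrees from the vertical towards the rack's -x side, which faces the robot. Origin on the bench under its middle.
- tube1: flat-footed sample tube, 135 mm long: clear body of 21 mm diameter, the upper 30 mm a cap of 24 mm (grip there); 30 to 65 g. Origin at the centre of the foot, z towards the cap. Starts in a rack cell, leaning 20 degrees with it, its upper 65 mm standing out. Three or four are present. Stood in the canister it tops out 143 mm above the bench, 43 mm over the rim.
- tube2: flat-footed sample tube, 135 mm long: clear body of 21 mm diameter, the upper 30 mm a cap of 24 mm (grip there); 30 to 65 g. Origin at the centre of the foot, z towards the cap. Starts in a rack cell, leaning 20 degrees with it, its upper 65 mm standing out. Three or four are present. Stood in the canister it tops out 143 mm above the bench, 43 mm over the rim.
- tube3: flat-footed sample tube, 135 mm long: clear body of 21 mm diameter, the upper 30 mm a cap of 24 mm (grip there); 30 to 65 g. Origin at the centre of the foot, z towards the cap. Starts in a rack cell, leaning 20 degrees with it, its upper 65 mm standing out. Three or four are present. Stood in the canister it tops out 143 mm above the bench, 43 mm over the rim.
- tube4: flat-footed sample tube, 135 mm long: clear body of 21 mm diameter, the upper 30 mm a cap of 24 mm (grip there); 30 to 65 g. Origin at the centre of the foot, z towards the cap. Starts in a rack cell, leaning 20 degrees with it, its upper 65 mm standing out. Three or four are present. Stood in the canister it tops out 143 mm above the bench, 43 mm over the rim.
- beaker: glass beaker, radius 40 mm, 105 mm high, a bystander; origin at its foot
- spray: white bottle, radius 32 mm, 170 mm high, a bystander; origin at its foot
- tipbox: open red box 120 x 85 x 60 mm, a bystander; origin under its middle
Mind the look-alikes: they are no part of the job. Leave any purple look-alike of the tube2 alone. Of the things shaped like the cover, the grey one is meant.

How it is judged:
By the outcome, as a careful person would: the job done as asked, in the order asked, and still so for the second after the job is handed in, with the robot touching nothing.
Of tube1, tube2, tube3, tube4 only 3 to 4 are there at a start; the rules pass over those that are not, and their reading is None.
At some moment in a run one of lid may be knocked a few centimetres aside while the robot is not near it.
It also fails if it takes over 210 s, if anything falls off the work surface, if the arm or the gripper's body presses on something with over 40 N, if the wrist force passes 120 N, or if a joint passes its speed limit or range.

### The arm

A 6-joint arm with a two-finger parallel gripper is mounted at the origin on the work surface. World frame = base frame: x ahead of the robot, y to its left, z up, the work surface at z = 0. Lengths are in mm, angles in rad, forces in N, time in s.
With the tool pointing down it reaches from about 300 to 775 mm from the base axis. Payload 14.6 kg.
Tool frame: the origin (TCP) lies on the centre line of the jaws, within the pads' length; the fingertips stand manip.finger_overhang ahead of it and the grasp point (between the pads) lies 11 mm behind it (manip.finger_overhang is the distance from the TCP to the fingertips, in mm); y points along the fingers, x is the direction in which the jaws open and shut, and the axes are right-handed (so a half turn about y gives the same grasp; the last joint's range is limited). The gripper opens to 94 mm and grips with 3 to 60 N. Pads are 16 mm wide; open, the fingers measure 119 mm over their backs; the gripper's body (75 mm by 177 mm) begins 78 mm behind the grasp point.
Start: joints at [-1.284, 0.3, 1.521, -0, 1.321, -0.067], TCP at [190.548, -515.927, 180.846] pointing down, gripper open.
Joint ranges: [-3.03, 3.03], [-0.79, 2.21], [0.23, 2.52], [-1.04, 4.18], [0, 3.07], [-2.55, 2.55]. Speed limits (rad/s): [2.22, 2.22, 2.57, 3.14, 3.14, 3.14].

### API

Orientations are given as [roll, pitch, yaw] about the fixed x, y, z axes, in that order (R = Rz(yaw) Ry(pitch) Rx(roll)).
In Python, from cell import monitor, viewer, ticket, manip gives the robot as it stands.
- The arm moves only by the shell command python3 -m jog 'ROWS' [FORCE]. ROWS is JSON, a list of rows, each an object of numbers: "grip": the finger opening in cm, from 0 to 9.4; "dx", "dy", "dz": the shift along the tool's x, y, z in cm; "spin": the turn about the tool's y in degrees. In form: [{"grip": .., "dx": .., "dy": .., "dz": .., "spin": ..}, ...]. A call has 1 to 20 rows; each row is the pose to reach, as a shift and turn from the pose commanded when the call began, along the tool's axes at that moment; what a row does not reach only later rows make up. A row lasts 1/8 s, in which the tool goes at most 62.5 mm and 10.7 degrees, less where a joint would pass 70% of its speed; a pose out of reach is approached as far as the arm can. A call with a gripper value outside its range is refused whole. The fingers move at their own pace and stop on an object; FORCE is the grip in N (left out, the last holds). Time passes only in rows, so rows that repeat a pose let the fingers close. It gives the time, the measured TCP pose, the force and the opening at its end, in the units of the state.
- monitor.read_state(): the state, without advancing time (a new reading comes with each control period).
- viewer.camera(name): name is "scene" or "side" or "wrist"; returns a dict with "color" (400x640x3 uint8, red, green, blue), "vertical_fov" (degrees; the focal length in pixels is half the picture's height over the tangent of half this angle, whatever the lens; pixels are square), "cx", "cy" (the principal point, pixels), "rvec" (rotation vector, rad) and "tvec" (3), from world to camera coordinates, as OpenCV has them. Camera axes: x right, y down, z forward; pixel columns grow to the right and rows downward; lengths in mm; the calibration is good to about 2 mm. A picture is of the moment at which its call begins. There is no depth.
- ticket.sign_off(): hands the job in, once; it reports no verdict.
The state is a dict: "clock": time; "joints": joint angles; "qd": joint speeds; "effort": joint torques, N m; "eef_pos": TCP position; "eef_rot": TCP orientation; "wrist_force": force on the tool from outside, world axes, zero at the start; "moment": the same for the moment, N m; "finger_gap": finger opening in mm.
Only numpy, scipy, OpenCV 4.12 (cv2) and the standard library are available. Lean on these libraries where they do the work, as an engineer would, in place of code of your own. Each camera call takes 0.05 s, during which the arm holds its last target. There are 200 camera calls.

## Working session

There is one attempt and no reset: what is moved stays moved. The work goes in short steps, Python scripts to look and compute and a shell command to move; the robot and the scene stay as the last step left them, time stands still between calls to the robot, and variables do not carry over. Pictures are saved under pics/ and viewed, about 12 in all and at most 16, crops included, and the job is handed in when it is done.

```bash
ls; mkdir -p pics; python3 - <<'E'
from cell import monitor, viewer, ticket, manip
import cv2
print(monitor.read_state(), manip.finger_overhang)
for n in ("scene","side","wrist"):
    c=viewer.camera(n); print(n,{k:v for k,v in c.items() if k!="color"})
    cv2.imwrite(f"pics/{n}0.png",c["color"][:,:,::-1])
E
```

```text
pics
{'clock': 0.0, 'joints': array([-1.28358152e+00,  3.00480494e-01,  1.52157322e+00,  1.77355886e-05,
        1.32072070e+00, -6.65862257e-02]), 'qd': array([ 0.00032407,  0.00054733, -0.0006837 ,  0.00050891, -0.00306905,
       -0.00139572]), 'effort': array([ 1.40799177e-03, -5.31808341e+01, -3.52728868e+01,  7.08673079e-02,
        2.44989916e-02, -8.32584715e-05]), 'eef_pos': array([ 190.48182488, -515.64818802,  180.2845271 ]), 'eef_rot': array([-1.57070055e+00,  1.17800317e-03, -1.21699964e+00]), 'wrist_force': array([-1.05845254, -0.05703538,  0.20807195]), 'moment': array([ 0.00466168, -0.02411283, -0.0366333 ]), 'finger_gap': 94.09230511633733} 8.0
scene {'vertical_fov': 50.163445349688324, 'cx': 316.31215832945486, 'cy': 206.49462226540624, 'rvec': array([ 2.01961055,  1.48048491, -0.53226169]), 'tvec': array([-122.54423224, -325.41314092, 1518.68265549])}
side {'vertical_fov': 48.131804928234246, 'cx': 312.13883720797634, 'cy': 190.53044551339556, 'rvec': array([ 0.09729006, -2.91533629,  1.1100888 ]), 'tvec': array([ 515.87428042,  131.17236142, 1199.30836038])}
wrist {'vertical_fov': 71.10145321212818, 'cx': 317.69867366179477, 'cy': 199.47017733415336, 'rvec': array([-2.40232908,  1.6729021 ,  0.21415169]), 'tvec': array([-548.57978389,  -25.86875517,  390.69067434])}
```

View pics/scene0.png

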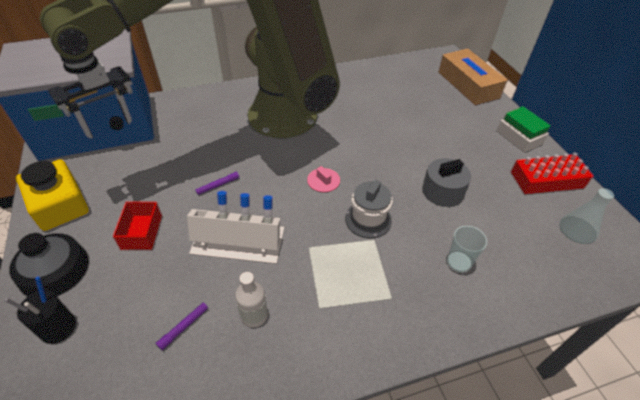

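View pics/side0.png

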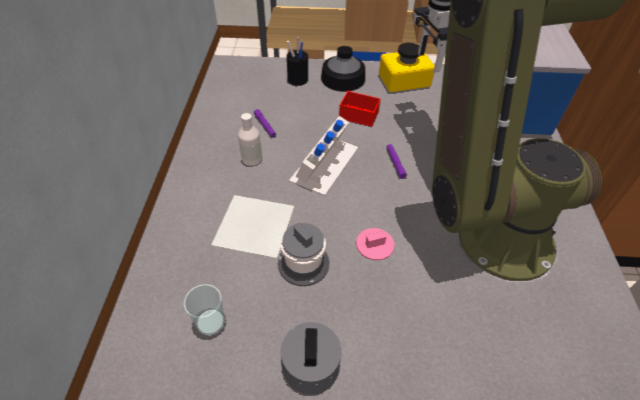

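```bash
cat > h.py <<'E'
import numpy as np, cv2
from cell import monitor, viewer, manip
from scipy.spatial.transform import Rotation as Ro
def cam(n,save=None):
    c=viewer.camera(n); h,w=c["color"].shape[:2]
    f=h/2/np.tan(np.radians(c["vertical_fov"])/2)
    c["K"]=np.array([[f,0,c["cx"]],[0,f,c["cy"]],[0,0,1]]); c["R"]=cv2.Rodrigues(c["rvec"])[0]; c["t"]=np.array(c["tvec"]).ravel()
    if save: cv2.imwrite(f"pics/{save}.png",c["color"][:,:,::-1])
    return c
def proj(c,P): return cv2.projectPoints(np.atleast_2d(P).astype(float),c["rvec"],np.array(c["tvec"]),c["K"],None)[0][:,0]
def plane(c,uv,z):
    uv=np.atleast_2d(uv); d=(np.linalg.inv(c["K"])@np.c_[uv,np.ones(len(uv))].T).T@c["R"]; o=-c["R"].T@c["t"]
    return o+d*((z-o[2])/d[:,2])[:,None]
def tri(c1,a,c2,b):
    P=[c["K"]@np.c_[c["R"],c["t"]] for c in (c1,c2)]
    X=cv2.triangulatePoints(P[0],P[1],np.atleast_2d(a).T.astype(float),np.atleast_2d(b).T.astype(float)); return (X[:3]/X[3]).T
def pose():
    s=monitor.read_state(); return s["eef_pos"],Ro.from_euler("xyz",s["eef_rot"]).as_matrix(),s
def to(target,yaw=None):
    "shift in tool axes (cm) to world target (mm)"
    p,R,s=pose(); print("d(cm)",np.round(R.T@(np.array(target)-p)/10,2),"yaw deg",np.degrees(s["eef_rot"]).round(1), "pos",p.round(1))
E
cat > a.py <<'E'
E
python3 - <<'E'
from h import *
np.set_printoptions(precision=1,suppress=True)
S=cam("scene");D=cam("side")
print("caps",tri(S,[(222,198),(244,200),(268,202)],D,[(339,125),(329,136),(320,149)]))
print("foot",plane(S,(369,219),8),plane(D,(304,262),8))
print("sheet",plane(S,[(309,247),(374,241),(390,297),(318,306)],0),plane(D,[(229,197),(294,207),(279,255),(213,240)],0))
print("lid",plane(S,(452,165),116),plane(D,(311,335),116))
print("lidbot",plane(S,(447,183),40),plane(D,(310,362),40))
print("cover bar",plane(S,(374,187),135),plane(D,(304,234),135))
print("others: beaker,spray,tipbox,pink",plane(S,[(460,262),(253,315),(137,235),(324,181)],0),plane(D,[(210,322),(251,158),(360,112),(376,244)],0))
W=cam("wrist")
p,R,s=pose()
C=-W["R"].T@W["t"]; print("cam in tool",R.T@(C-p)); print("cam axes in tool (cols)",R.T@W["R"].T)
E
```

```text
caps [[ 459.4 -272.4  138.9]
 [ 485.6 -220.9  141.4]
 [ 508.5 -165.7  140.9]]
foot [[539.7 110.4   8. ]] [[530.5 111.8   8. ]]
sheet [[ 576.3  -77.6    0. ]
 [ 609.5   97.2   -0. ]
 [ 778.8   68.2    0. ]
 [ 749.  -108.4    0. ]] [[764.7 -98.7   0. ]
 [573.5 -74.1  -0. ]
 [597.4  89.8  -0. ]
 [778.6  54.4  -0. ]]
lid [[505.5 362.6 116. ]] [[496.6 351.2 116. ]]
lidbot [[503.8 369.   40. ]] [[496.9 376.7  40. ]]
cover bar [[536.1 110.9 135. ]] [[528.7 116.5 135. ]]
others: beaker,spray,tipbox,pink [[ 739.5  286.9    0. ]
 [ 725.3 -262.9    0. ]
 [ 400.  -512.6    0. ]
 [ 354.1   39.4    0. ]] [[ 736.2  284.4    0. ]
 [ 726.4 -263.3    0. ]
 [ 384.  -516.5    0. ]
 [ 344.7   37.9    0. ]]
cam in tool [  -0.9 -203.6   72.8]
cam axes in tool (cols) [[ 1.   0.  -0. ]
 [ 0.  -0.3  1. ]
 [ 0.  -1.  -0.3]]
```

```bash
python3 -c "
from h import *
to([480,95,260])"
```

```text
d(cm) [-47.28  -7.92  48.32] yaw deg [-90.    0.  -69.7] pos [ 190.5 -515.9  180.7]
```

```bash
python3 -m jog '[{"dy":-4},{"dx":-4,"dy":-8,"dz":4},{"dx":-8,"dy":-8,"dz":8},{"dx":-12,"dy":-8,"dz":12},{"dx":-16,"dy":-8,"dz":16},{"dx":-20,"dy":-8,"dz":20},{"dx":-24,"dy":-8,"dz":24},{"dx":-28,"dy":-8,"dz":28},{"dx":-32,"dy":-8,"dz":32},{"dx":-36,"dy":-8,"dz":36},{"dx":-40,"dy":-8,"dz":40},{"dx":-44,"dy":-8,"dz":44},{"dx":-47,"dy":-8,"dz":48},{"dx":-47,"dy":-8,"dz":48},{"dx":-47,"dy":-8,"dz":48}]' 20; python3 -c "
from h import *
c=cam('wrist','w1'); print(proj(c,[[535,112,135],[535,112,0],[680,-5,0]]))"
```

```text
[[-733.74857323 -957.59116791]
 [-195.55655026 -402.44141009]
 [ -55.23433577 -576.50364575]]validation failed for argument at $[0]...
```

View pics/w1.png

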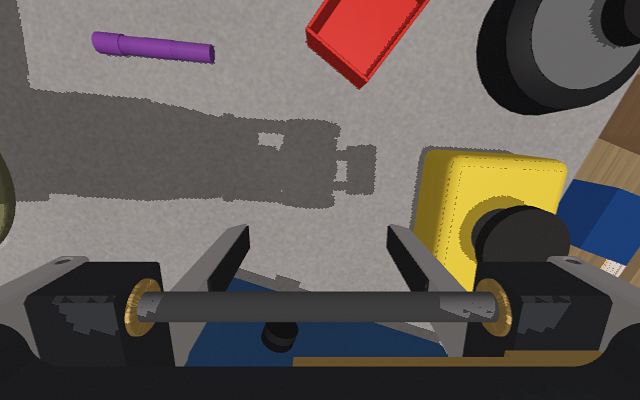

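```bash
python3 -m jog '[{"grip":9.4,"dx":0,"dy":-4,"dz":0,"spin":0},{"grip":9.4,"dx":-4,"dy":-8,"dz":4,"spin":0},{"grip":9.4,"dx":-8,"dy":-8,"dz":8,"spin":0},{"grip":9.4,"dx":-12,"dy":-8,"dz":12,"spin":0},{"grip":9.4,"dx":-16,"dy":-8,"dz":16,"spin":0},{"grip":9.4,"dx":-20,"dy":-8,"dz":20,"spin":0},{"grip":9.4,"dx":-24,"dy":-8,"dz":24,"spin":0},{"grip":9.4,"dx":-28,"dy":-8,"dz":28,"spin":0},{"grip":9.4,"dx":-32,"dy":-8,"dz":32,"spin":0},{"grip":9.4,"dx":-36,"dy":-8,"dz":36,"spin":0},{"grip":9.4,"dx":-40,"dy":-8,"dz":40,"spin":0},{"grip":9.4,"dx":-44,"dy":-8,"dz":44,"spin":0},{"grip":9.4,"dx":-47,"dy":-8,"dz":48,"spin":0},{"grip":9.4,"dx":-47,"dy":-8,"dz":48,"spin":0},{"grip":9.4,"dx":-47,"dy":-8,"dz":48,"spin":0}]' 20; python3 -c "
from h import *
c=cam('wrist','w2'); print(proj(c,[[535,112,135],[535,112,0],[680,-5,0]])); to([0,0,0])"
```

```text
clock: 2.22
eef_pos: [477.7, 90.9, 260.7]
eef_rot: [-1.571, -0.0, -1.217]
wrist_force: [-0.1, 0.1, 0.8]
finger_gap: 93.9
[[318.62482854 137.64999725]
 [318.38450185 134.59009932]
 [422.94442025  70.64875887]]
d(cm) [ -8.03  26.09 -47.95] yaw deg [-90.   -0.  -69.8] pos [477.7  90.5 260.9]
```

View pics/w2.png

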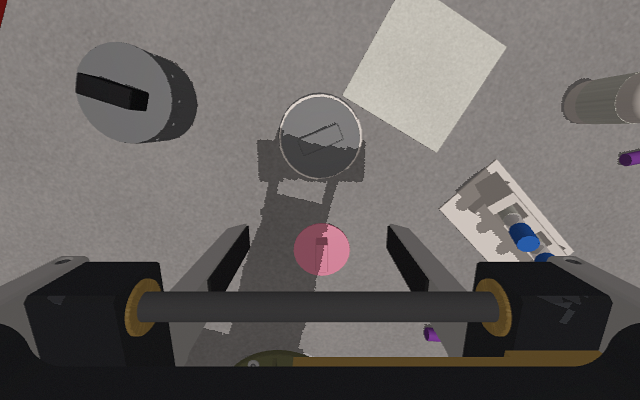

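```bash
python3 -c "
import cv2,numpy as np
i=cv2.imread('pics/w2.png')
a=cv2.resize(i[87:187,270:370],None,fx=4,fy=4,interpolation=2);b=cv2.resize(i[33:133,70:170],None,fx=4,fy=4,interpolation=2)
o=np.hstack([a,b]).astype(float); o=255*(o/255)**.6
cv2.imwrite('pics/z1.png',o)"
```

```text
[ WARN:0@0.110] global loadsave.cpp:1063 imwrite_ Unsupported depth image for selected encoder is fallbacked to CV_8U.
```

View pics/z1.png

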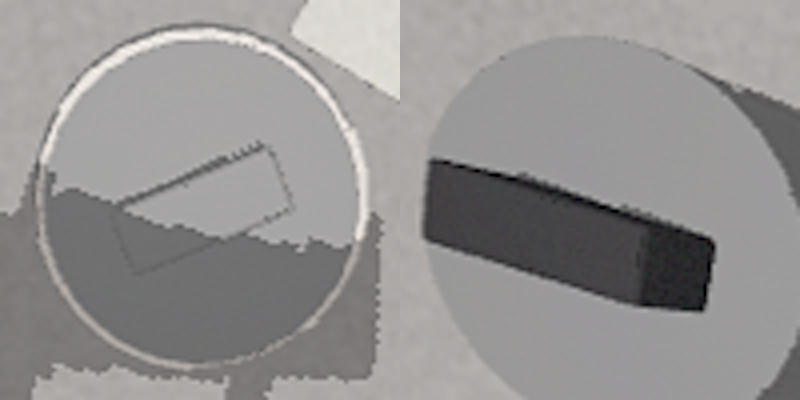

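```bash
python3 - <<'E'
from h import *
np.set_printoptions(precision=1,suppress=True)
c=cam("wrist")
uv=np.array([(118,207),(268,145),(293,210),(137,274)])/4+[270,87]
P=plane(c,uv,139); print(P,P.mean(0)); 
for a,b in((0,1),(3,2)): d=P[b]-P[a]; print("bar",np.linalg.norm(d),np.degrees(np.arctan2(d[1],d[0])))
print("foot/rim", plane(c,(270+202/4,87+195/4),106))
Q=plane(c,[(506,45),(437,152),(343,95)],0); print("sheet",Q,(Q[0]+Q[2])/2)
uv=np.array([(430,160),(645,224),(640,303),(427,240)])/4+[70-100,33]
L=plane(c,uv,116); print(L,L.mean(0)); 
for a,b in((0,1),(3,2)): d=L[b]-L[a]; print("lidbar",np.linalg.norm(d),np.degrees(np.arctan2(d[1],d[0])))
to([*P.mean(0)[:2],120+11-11])
E
```

```text
[[526.5 131.6 139. ]
 [557.1  97.8 139. ]
 [542.9  84.6 139. ]
 [510.5 120.2 139. ]] [534.3 108.6 139. ]
bar 45.66011560740286 -47.86866873330791
bar 48.14091388508366 -47.690123648135824
foot/rim [[537.1 109.8 106. ]]
sheet [[ 755.4 -107.1    0. ]
 [ 576.4  -80.8    0. ]
 [ 605.    96.4    0. ]] [680.2  -5.3   0. ]
[[506.5 397.2 116. ]
 [510.8 335.8 116. ]
 [488.4 333.  116. ]
 [484.3 394.9 116. ]] [497.5 365.2 116. ]
lidbar 61.53328538813172 -86.05812902497821
lidbar 61.9886778161688 -86.229611620103
d(cm) [ 0.2 14.1  5.9] yaw deg [-90.   -0.  -69.8] pos [477.7  90.4 261.1]
```

```bash
python3 -m jog '[{"grip":6,"dx":0.1,"dy":0,"dz":1,"spin":-10},{"grip":6,"dx":0.2,"dy":1,"dz":3,"spin":-20},{"grip":6,"dx":0.2,"dy":3,"dz":5,"spin":-30},{"grip":6,"dx":0.2,"dy":4,"dz":5.95,"spin":-40},{"grip":6,"dx":0.2,"dy":5,"dz":5.95,"spin":-50},{"grip":6,"dx":0.2,"dy":6,"dz":5.95,"spin":-60},{"grip":6,"dx":0.2,"dy":7,"dz":5.95,"spin":-70},{"grip":6,"dx":0.2,"dy":8,"dz":5.95,"spin":-80},{"grip":6,"dx":0.2,"dy":8,"dz":5.95,"spin":-90},{"grip":6,"dx":0.2,"dy":8,"dz":5.95,"spin":-100},{"grip":6,"dx":0.2,"dy":8,"dz":5.95,"spin":-110},{"grip":6,"dx":0.2,"dy":8,"dz":5.95,"spin":-112},{"grip":6,"dx":0.2,"dy":8,"dz":5.95,"spin":-112}]' 20; python3 -c "
from h import *
c=cam('wrist','w3'); to([535,109,118])"
```

```text
clock: 3.95
eef_pos: [534.5, 109.5, 181.1]
eef_rot: [-1.571, -0.0, 0.734]
wrist_force: [0.0, 0.4, 0.1]
finger_gap: 60.1
d(cm) [-0.    6.3  -0.08] yaw deg [-90.   -0.   42.1] pos [534.5 109.6 181. ]
```

View pics/w3.png

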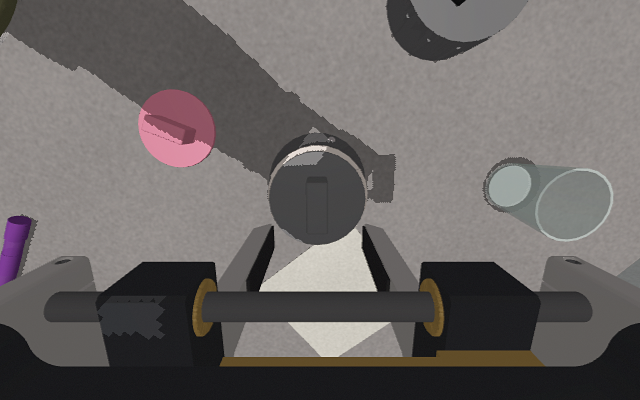

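```bash
python3 -m jog '[{"grip":6,"dx":0,"dy":3,"dz":0,"spin":0},{"grip":6,"dx":0,"dy":5,"dz":0,"spin":0},{"grip":6,"dx":0,"dy":6.3,"dz":0,"spin":0},{"grip":1.5,"dx":0,"dy":6.3,"dz":0,"spin":0},{"grip":1.5,"dx":0,"dy":6.3,"dz":0,"spin":0},{"grip":1.5,"dx":0,"dy":6.3,"dz":0,"spin":0},{"grip":1.5,"dx":0,"dy":6.3,"dz":0,"spin":0},{"grip":1.5,"dx":0,"dy":5,"dz":0,"spin":0},{"grip":1.5,"dx":0,"dy":2,"dz":0,"spin":0},{"grip":1.5,"dx":0,"dy":0,"dz":0,"spin":0}]' 20; python3 -c "
from h import *
to([680,-5,181.3])"
```

```text
clock: 5.25
eef_pos: [534.9, 110.1, 183.2]
eef_rot: [-1.572, -0.002, 0.738]
wrist_force: [0.4, 0.4, 0.6]
finger_gap: 15.2
d(cm) [  3.     0.21 -18.28] yaw deg [-90.1  -0.1  42.3] pos [534.9 110.1 183.2]
```

```bash
python3 -c "
from h import *
c=cam('wrist','w4');d=cam('side','s1')
print(proj(c,[[535,110,139]]))
o=np.hstack([cv2.resize(c['color'][100:300,200:440],None,fx=1.6,fy=1.6),cv2.resize(d['color'][150:310,210:402],None,fx=2,fy=2)]); cv2.imwrite('pics/z2.png',o[:,:,::-1])"
```

```text
[[316.94723865 209.20699057]]
```

View pics/z2.png

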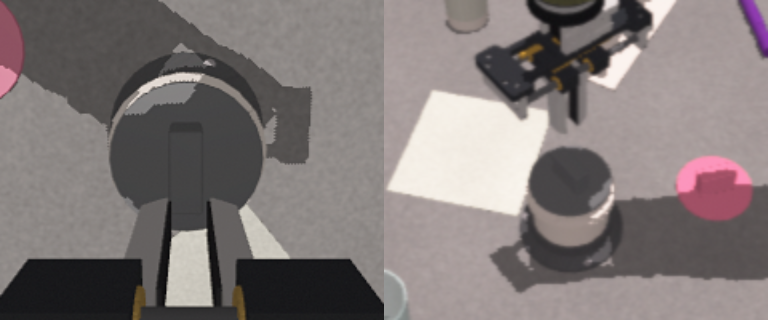

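```bash
python3 -m jog '[{"grip":4,"dx":0,"dy":0,"dz":0,"spin":0},{"grip":4,"dx":0,"dy":0,"dz":0,"spin":0},{"grip":4,"dx":0,"dy":0,"dz":0,"spin":0},{"grip":4,"dx":0,"dy":0,"dz":0,"spin":0}]' 20; python3 -m jog '[{"grip":4,"dx":0,"dy":3,"dz":0,"spin":0},{"grip":4,"dx":0,"dy":5,"dz":0,"spin":0},{"grip":4,"dx":0,"dy":6.3,"dz":0,"spin":0},{"grip":1,"dx":0,"dy":6.3,"dz":0,"spin":0},{"grip":1,"dx":0,"dy":6.3,"dz":0,"spin":0},{"grip":1,"dx":0,"dy":6.3,"dz":0,"spin":0},{"grip":1,"dx":0,"dy":6.3,"dz":0,"spin":0},{"grip":1,"dx":0,"dy":6.3,"dz":0,"spin":0},{"grip":1,"dx":0,"dy":6.3,"dz":0,"spin":0}]' 20
```

```text
clock: 5.85
eef_pos: [534.4, 110.0, 180.5]
eef_rot: [-1.57, 0.0, 0.738]
wrist_force: [0.1, 1.0, 0.4]
finger_gap: 40.0
clock: 6.98
eef_pos: [534.5, 110.0, 117.9]
eef_rot: [-1.571, -0.0, 0.738]
wrist_force: [0.4, -0.4, 0.5]
finger_gap: 9.9
```

```bash
python3 -c "
from h import *
c=cam('wrist','w5');d=cam('side','s2');e=cam('scene')
p,R,s=pose();print(p,s['wrist_force'],proj(d,[p,[535,110,139]]))
f=lambda c,a,b,z:cv2.resize(c['color'][a:a+80*1,b:b+66],(264,320))
o=np.hstack([cv2.resize(c['color'][150:390,220:420],(267,320)),f(d,200,270,0),f(e,160,340,0)]); cv2.imwrite('pics/z3.png',o[:,:,::-1])"
```

```text
[534.48247632 110.01776383 117.86167033] [-0.14366532  0.12687521 -0.07794413] [[301.86995207 235.94859974]
 [301.52125627 230.59004033]]
```

View pics/z3.png

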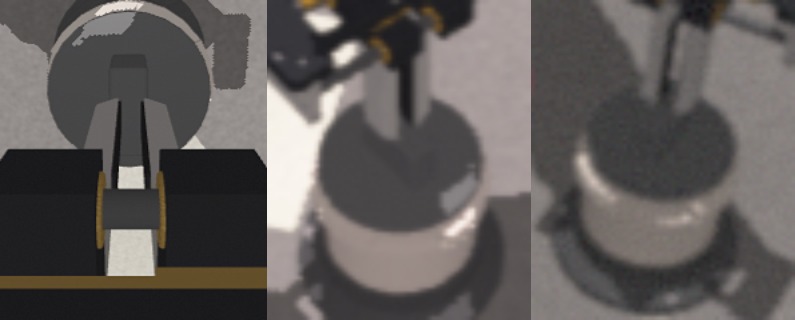

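```bash
python3 -m jog '[{"grip":4,"dx":0,"dy":0,"dz":0,"spin":0},{"grip":4,"dx":0,"dy":0,"dz":0,"spin":0},{"grip":4,"dx":0,"dy":0,"dz":0,"spin":0},{"grip":4,"dx":0,"dy":0,"dz":0,"spin":0},{"grip":4,"dx":0,"dy":0.4,"dz":0,"spin":0},{"grip":4,"dx":0,"dy":0.8,"dz":0,"spin":0},{"grip":4,"dx":0,"dy":0.8,"dz":0,"spin":0}]' 20;  python3 -m jog '[{"grip":4,"dx":0,"dy":0.3,"dz":0,"spin":0},{"grip":4,"dx":0,"dy":0.6,"dz":0,"spin":0},{"grip":4,"dx":0,"dy":0.6,"dz":0,"spin":0}]' 20; python3 -c "
from h import *
c=cam('wrist','w6'); cv2.imwrite('pics/z4.png',c['color'][150:400,180:460,::-1])"
```

```text
clock: 8.0
eef_pos: [534.3, 110.0, 109.3]
eef_rot: [-1.57, 0.001, 0.738]
wrist_force: [0.1, -0.2, -0.4]
finger_gap: 40.3
clock: 8.38
eef_pos: [534.4, 110.0, 103.6]
eef_rot: [-1.571, 0.0, 0.738]
wrist_force: [0.2, 0.1, -0.2]
finger_gap: 39.7
```

View pics/z4.png

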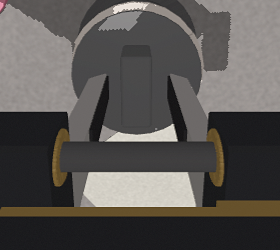

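```bash
python3 -m jog '[{"grip":4,"dx":0,"dy":0.4,"dz":0,"spin":0},{"grip":4,"dx":0,"dy":0.8,"dz":0,"spin":0},{"grip":4,"dx":0,"dy":1.2,"dz":0,"spin":0},{"grip":4,"dx":0,"dy":1.2,"dz":0,"spin":0}]' 20;  python3 -m jog '[{"grip":1,"dx":0,"dy":0,"dz":0,"spin":0},{"grip":1,"dx":0,"dy":0,"dz":0,"spin":0},{"grip":1,"dx":0,"dy":0,"dz":0,"spin":0},{"grip":1,"dx":0,"dy":0,"dz":0,"spin":0},{"grip":1,"dx":0,"dy":0,"dz":0,"spin":0}]' 20
```

```text
clock: 8.93
eef_pos: [534.3, 110.0, 91.4]
eef_rot: [-1.57, 0.001, 0.738]
wrist_force: [0.4, 0.1, 0.4]
finger_gap: 39.9
clock: 9.55
eef_pos: [534.5, 110.0, 92.0]
eef_rot: [-1.571, -0.0, 0.738]
wrist_force: [-0.9, 0.1, 1.4]
finger_gap: 19.8
```

```bash
python3 -m jog '[{"grip":1,"dx":0,"dy":-2,"dz":0,"spin":0},{"grip":1,"dx":0,"dy":-4,"dz":0,"spin":0},{"grip":1,"dx":0,"dy":-4,"dz":0,"spin":0}]' 20; python3 -c "
from h import *
to([680,-5,131.5])"
```

```text
clock: 9.93
eef_pos: [535.1, 110.1, 132.8]
eef_rot: [-1.572, -0.002, 0.738]
wrist_force: [-0.2, 0.2, -1.0]
finger_gap: 19.7
d(cm) [  2.98   0.16 -18.27] yaw deg [-90.1  -0.1  42.3] pos [535.1 110.1 132.8]
```

```bash
python3 -m jog '[{"grip":1,"dx":0.5,"dy":0,"dz":-3,"spin":0},{"grip":1,"dx":1,"dy":0,"dz":-7,"spin":0},{"grip":1,"dx":2,"dy":0,"dz":-12,"spin":0},{"grip":1,"dx":2.5,"dy":0,"dz":-16,"spin":0},{"grip":1,"dx":3,"dy":3,"dz":-18.3,"spin":0},{"grip":1,"dx":3,"dy":6,"dz":-18.3,"spin":0},{"grip":1,"dx":3,"dy":9,"dz":-18.3,"spin":0},{"grip":1,"dx":3,"dy":11.5,"dz":-18.3,"spin":0},{"grip":1,"dx":3,"dy":13,"dz":-18.3,"spin":0},{"grip":1,"dx":3,"dy":13.5,"dz":-18.3,"spin":0},{"grip":1,"dx":3,"dy":13.7,"dz":-18.3,"spin":0},{"grip":1,"dx":3,"dy":13.7,"dz":-18.3,"spin":0}]' 20; python3 -m jog '[{"grip":1,"dx":0,"dy":0.1,"dz":0,"spin":0},{"grip":1,"dx":0,"dy":0.2,"dz":0,"spin":0},{"grip":1,"dx":0,"dy":0.2,"dz":0,"spin":0}]' 20
```

```text
clock: 11.42
eef_pos: [680.2, -5.2, -4.4]
eef_rot: [-1.572, -0.001, 0.738]
wrist_force: [0.6, 0.1, -1.4]
finger_gap: 19.7
clock: 11.8
eef_pos: [679.8, -5.3, -7.1]
eef_rot: [-1.571, -0.0, 0.738]
wrist_force: [0.4, 0.2, -1.1]
finger_gap: 20.0
```

```bash
python3 -m jog '[{"grip":1,"dx":0,"dy":0.1,"dz":0,"spin":0},{"grip":1,"dx":0,"dy":0.1,"dz":0,"spin":0},{"grip":1,"dx":0,"dy":0.1,"dz":0,"spin":0}]' 20; python3 -m jog '[{"grip":1,"dx":0,"dy":0.1,"dz":0,"spin":0},{"grip":1,"dx":0,"dy":0.1,"dz":0,"spin":0},{"grip":1,"dx":0,"dy":0.1,"dz":0,"spin":0}]' 20
```

```text
clock: 12.18
eef_pos: [679.9, -5.2, -8.0]
eef_rot: [-1.571, -0.0, 0.738]
wrist_force: [-0.7, 0.0, 2.1]
finger_gap: 19.8
clock: 12.55
eef_pos: [679.9, -5.3, -8.0]
eef_rot: [-1.571, -0.0, 0.738]
wrist_force: [-6.2, 0.5, 10.2]
finger_gap: 20.1
```

```bash
python3 -m jog '[{"grip":4.5,"dx":0,"dy":-0.1,"dz":0,"spin":0},{"grip":4.5,"dx":0,"dy":-0.1,"dz":0,"spin":0},{"grip":4.5,"dx":0,"dy":-0.1,"dz":0,"spin":0},{"grip":4.5,"dx":0,"dy":-0.1,"dz":0,"spin":0},{"grip":4.5,"dx":0,"dy":-2,"dz":0,"spin":0},{"grip":4.5,"dx":0,"dy":-6,"dz":0,"spin":0},{"grip":4.5,"dx":0,"dy":-11,"dz":0,"spin":0},{"grip":4.5,"dx":0,"dy":-16,"dz":2,"spin":0},{"grip":4.5,"dx":0,"dy":-21,"dz":6,"spin":0},{"grip":4.5,"dx":-1.5,"dy":-23,"dz":10,"spin":0},{"grip":4.5,"dx":-1.5,"dy":-23,"dz":10,"spin":0},{"grip":4.5,"dx":-1.5,"dy":-23,"dz":10,"spin":0}]' 20; python3 -c "
from h import *
c=cam('wrist','w7'); cv2.imwrite('pics/w7.png',cv2.resize(c['color'],(800,500))[:,:,::-1]);to([0,0,0])
p,R,s=pose()
C=-c['R'].T@c['t'];print(R.T@(C-p),(R.T@c['R'].T).round(4),c['K'][0,0])"
```

```text
clock: 14.05
eef_pos: [601.6, 58.5, 221.4]
eef_rot: [-1.571, -0.001, 0.738]
wrist_force: [-0.4, -0.1, 0.9]
finger_gap: 45.0
d(cm) [-48.45  22.09  36.13] yaw deg [-90.    0.   42.2] pos [601.7  58.2 220.7]
[   0.4980524  -204.34849185   73.50393682] [[ 1.000e+00  4.000e-04  1.300e-03]
 [-1.100e-03 -2.506e-01  9.681e-01]
 [ 7.000e-04 -9.681e-01 -2.506e-01]] 279.86521806844877
```

View pics/w7.png

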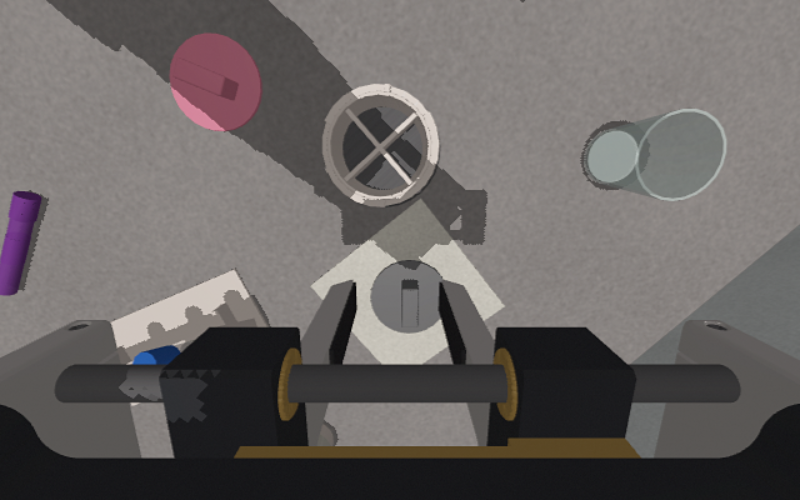

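```bash
python3 - <<'E'
from h import *
np.set_printoptions(precision=1,suppress=True)
c=cam("wrist")
uv=np.array([(345,110),(420,185),(348,178),(417,115),(384,147)])*.8
P=plane(c,uv,94);print(P)
for a in(0,2): d=P[a+1]-P[a]; print(np.degrees(np.arctan2(d[1],d[0])))
A=P[0,:2];B=P[1,:2]-A;C=P[2,:2];D=P[3,:2]-C
s=np.linalg.solve(np.c_[B,-D],C-A);print("cross",A+s[0]*B)
# rim ellipse fit outer thread extents in 800px: left 322,right 439,top 83,bottom 207
print("rim", plane(c,np.array([(322+439)/2,(83+207)/2])*.8,90))
Q=plane(c,np.array([[410,290]])*.8,39);print("cover bar",Q)
to([440,-150,222])
E
```

```text
[[490.6 112.9  94. ]
 [584.4 109.8  94. ]
 [530.7  69.6  94. ]
 [540.5 152.7  94. ]
 [537.  112.7  94. ]]
-1.8757589528332588
83.236529314093
cross [535.6 111.4]
rim [[533.3 111.8  90. ]]
cover bar [[664.1  13.   39. ]]
d(cm) [-26.   -0.2  -4.5] yaw deg [-90.    0.   42.2] pos [601.7  58.2 220.2]
```

```bash
python3 -m jog '[{"grip":4.5,"dx":-4,"dy":0,"dz":-3,"spin":-4},{"grip":4.5,"dx":-8,"dy":0,"dz":-6,"spin":-8},{"grip":4.5,"dx":-12,"dy":0,"dz":-9,"spin":-12},{"grip":4.5,"dx":-16,"dy":0,"dz":-12,"spin":-16},{"grip":4.5,"dx":-20,"dy":0,"dz":-16,"spin":-20},{"grip":4.5,"dx":-24.6,"dy":0,"dz":-19.2,"spin":-22.5},{"grip":4.5,"dx":-24.6,"dy":0,"dz":-19.2,"spin":-22.5},{"grip":4.5,"dx":-24.6,"dy":0,"dz":-19.2,"spin":-22.5}]' 20; python3 -c "
from h import *
c=cam('wrist','w8'); cv2.imwrite('pics/w8.png',cv2.resize(c['color'],(800,500))[:,:,::-1]);to([0,0,0])"
```

```text
clock: 15.15
eef_pos: [548.6, -248.9, 220.1]
eef_rot: [-1.57, -0.0, 1.129]
wrist_force: [-0.4, 0.2, 0.6]
finger_gap: 45.1
d(cm) [-0.93 22.09 60.21] yaw deg [-90.   -0.   64.8] pos [ 548.8 -248.4  220.4]
```

View pics/w8.png

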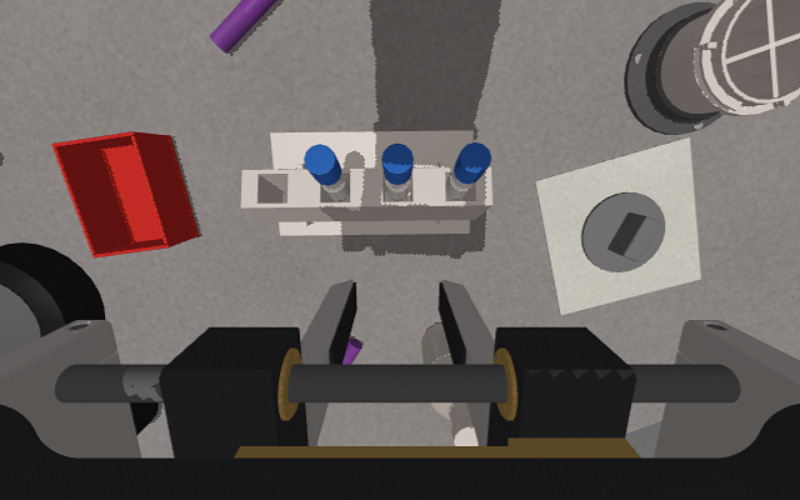

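```bash
python3 - <<'E'
from h import *
np.set_printoptions(precision=1,suppress=True)
c=cam("wrist");p,R,s=pose()
top=plane(c,np.array([(320,157),(397,156),(476,158)])*.8,140)
print("tops",top);T=(top-p)@R;print("tool",T)
print("rack top edge far y", ((plane(c,np.array([(242,170),(490,170)])*.8,75)-p)@R))
print("rack base near", ((plane(c,np.array([(280,235),(470,234),(270,133),(474,131)])*.8,0)-p)@R))
print("cover centre",plane(c,np.array([623,232])*.8,6), "sheet", plane(c,np.array([(536,182),(690,138),(701,278),(562,315)])*.8,0).mean(0))
E
```

```text
tops [[ 456.  -270.5  140. ]
 [ 481.1 -215.5  140. ]
 [ 508.9 -160.   140. ]]
tool [[-59.9  80.6  74.4]
 [  0.5  80.6  75.2]
 [ 62.6  80.6  73.6]]
rack top edge far y [[-150.3  145.6   62.6]
 [  91.1  145.6   62.5]]
rack base near [[-144.4  220.5  -18.1]
 [  90.8  220.6  -17. ]
 [-145.9  220.6  102. ]
 [  89.2  220.6  104.1]]
cover centre [[678.3  -3.9   6. ]] sheet [680.3  -2.3   0. ]
```

```bash
python3 -m jog '[{"grip":4.4,"dx":3,"dy":2,"dz":3.5,"spin":0},{"grip":4.4,"dx":6.15,"dy":4,"dz":7,"spin":0},{"grip":4.4,"dx":6.15,"dy":8,"dz":7,"spin":0},{"grip":4.4,"dx":6.15,"dy":11,"dz":7,"spin":0},{"grip":4.4,"dx":6.15,"dy":13,"dz":7,"spin":0},{"grip":4.4,"dx":6.15,"dy":14.3,"dz":7,"spin":0},{"grip":1,"dx":6.15,"dy":14.3,"dz":7,"spin":0},{"grip":1,"dx":6.15,"dy":14.3,"dz":7,"spin":0},{"grip":1,"dx":6.15,"dy":14.3,"dz":7,"spin":0},{"grip":1,"dx":6.15,"dy":14.3,"dz":7,"spin":0},{"grip":1,"dx":6.15,"dy":14.3,"dz":7,"spin":0}]' 10
```

```text
clock: 16.62
eef_pos: [511.8, -163.6, 78.6]
eef_rot: [-1.572, -0.0, 1.13]
wrist_force: [-2.0, -0.5, 6.4]
finger_gap: 23.6
```

```bash
python3 -m jog '[{"grip":1,"dx":0,"dy":-1.4,"dz":0.5,"spin":0},{"grip":1,"dx":0,"dy":-2.8,"dz":1,"spin":0},{"grip":1,"dx":0,"dy":-4.1,"dz":1.5,"spin":0},{"grip":1,"dx":0,"dy":-5.2,"dz":1.9,"spin":0},{"grip":1,"dx":0,"dy":-5.2,"dz":1.9,"spin":0}]' 10;python3 -m jog '[{"grip":1,"dx":0,"dy":-0.25,"dz":-0.8,"spin":0},{"grip":1,"dx":0,"dy":-0.45,"dz":-1.6,"spin":0},{"grip":1,"dx":0,"dy":-0.6,"dz":-2.4,"spin":0},{"grip":1,"dx":0,"dy":-0.7,"dz":-3.2,"spin":0},{"grip":1,"dx":0,"dy":-0.75,"dz":-4,"spin":0},{"grip":1,"dx":0,"dy":-0.75,"dz":-4.6,"spin":0},{"grip":1,"dx":0,"dy":-0.75,"dz":-4.6,"spin":0}]' 5; python3 -c "
from h import *
c=cam('wrist','w9');d=cam('side');e=cam('scene')
p,R,s=pose();print(p);q=p.copy();q[2]+=49
u=proj(d,q)[0].astype(int);v=proj(e,q)[0].astype(int);print(u,v)
f=lambda c,u:cv2.resize(c['color'][u[1]-40:u[1]+60,u[0]-45:u[0]+45],(270,300),interpolation=2)
o=np.hstack([f(d,u),f(e,v),cv2.resize(c['color'][100:300,230:410],(270,300))]);cv2.imwrite('pics/z5.png',o[:,:,::-1])"
```

```text
clock: 17.25
eef_pos: [494.4, -155.3, 130.9]
eef_rot: [-1.572, -0.0, 1.131]
wrist_force: [-0.3, 0.7, -0.1]
finger_gap: 23.7
clock: 18.12
eef_pos: [536.1, -175.0, 137.1]
eef_rot: [-1.571, 0.0, 1.13]
wrist_force: [-0.5, 0.9, -0.7]
finger_gap: 24.0
[ 535.7413404  -174.86990759  137.32396869]
[309 134] [264 197]
```

View pics/z5.png

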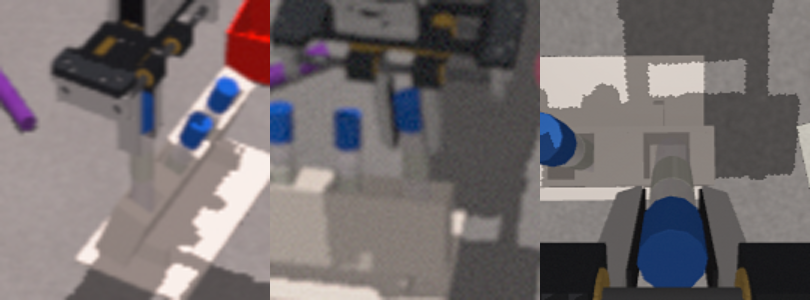

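```bash
python3 -m jog '[{"grip":1,"dx":0,"dy":-3,"dz":0,"spin":0},{"grip":1,"dx":0,"dy":-6,"dz":0,"spin":0},{"grip":1,"dx":0,"dy":-9,"dz":0,"spin":0},{"grip":1,"dx":0,"dy":-9,"dz":0,"spin":0}]' 15; python3 - <<'E'
from h import *
np.set_printoptions(precision=1,suppress=True)
a=np.radians(-4.3);M=np.array([[np.cos(a),-np.sin(a)],[np.sin(a),np.cos(a)]])
for q in((19,19),(19,-19),(-19,-19),(-19,19)):
    t=M@q+[536,111.5]; print(q,t); to([*t,226])
E
```

```text
clock: 18.77
eef_pos: [536.5, -175.1, 229.4]
eef_rot: [-1.575, -0.0, 1.13]
wrist_force: [-0.6, 0.7, -1.4]
finger_gap: 23.9
(19, 19) [556.4 129. ]
d(cm) [28.4  0.3 11.2] yaw deg [-90.2  -0.   64.8] pos [ 536.5 -175.1  229.4]
(19, -19) [553.5  91.1]
d(cm) [24.8  0.3  9.8] yaw deg [-90.2  -0.   64.8] pos [ 536.5 -175.1  229.4]
(-19, -19) [515.6  94. ]
d(cm) [23.5  0.3 13.4] yaw deg [-90.2  -0.   64.8] pos [ 536.5 -175.1  229.4]
(-19, 19) [518.5 131.9]
d(cm) [27.   0.3 14.7] yaw deg [-90.2  -0.   64.8] pos [ 536.5 -175.1  229.4]
```

```bash
python3 -m jog '[{"grip":1,"dx":4,"dy":0,"dz":1.5,"spin":3},{"grip":1,"dx":9,"dy":0,"dz":3.5,"spin":8},{"grip":1,"dx":14,"dy":0,"dz":5.5,"spin":13},{"grip":1,"dx":19,"dy":0,"dz":7.5,"spin":18},{"grip":1,"dx":24,"dy":0,"dz":9.5,"spin":22},{"grip":1,"dx":28.4,"dy":0,"dz":11.2,"spin":24},{"grip":1,"dx":28.4,"dy":0,"dz":11.2,"spin":24},{"grip":1,"dx":28.4,"dy":0,"dz":11.2,"spin":24}]' 15; python3 -c "
from h import *
c=cam('wrist','w10');p,R,s=pose();print(p)
cv2.imwrite('pics/z6.png',cv2.resize(c['color'][80:300,200:440],(800,733))[:600,:,::-1])
a=np.radians(-4.3);M=np.array([[np.cos(a),-np.sin(a)],[np.sin(a),np.cos(a)]])
for q in ((0,0),(40,0),(-40,0),(0,40),(0,-40),(19,19)):
  print(q,((proj(c,[*(M@q+[536,111.5]),94])-[200,80])*800/240).round())
print(((proj(c,[p+[0,0,49],p+[0,0,64],p+[0,0,-71]])-[200,80])*800/240).round())"
```

```text
clock: 19.77
eef_pos: [555.3, 129.3, 226.3]
eef_rot: [-1.57, 0.001, 0.712]
wrist_force: [0.3, 0.9, -0.0]
finger_gap: 24.0
[555.40642154 128.85916061 226.61032331]
(0, 0) [[320. 365.]]
(40, 0) [[396. 439.]]
(-40, 0) [[240. 288.]]
(0, 40) [[397. 289.]]
(0, -40) [[246. 438.]]
(19, 19) [[393. 365.]]
[[388. 580.]
 [387. 620.]
 [390. 407.]]
```

View pics/z6.png

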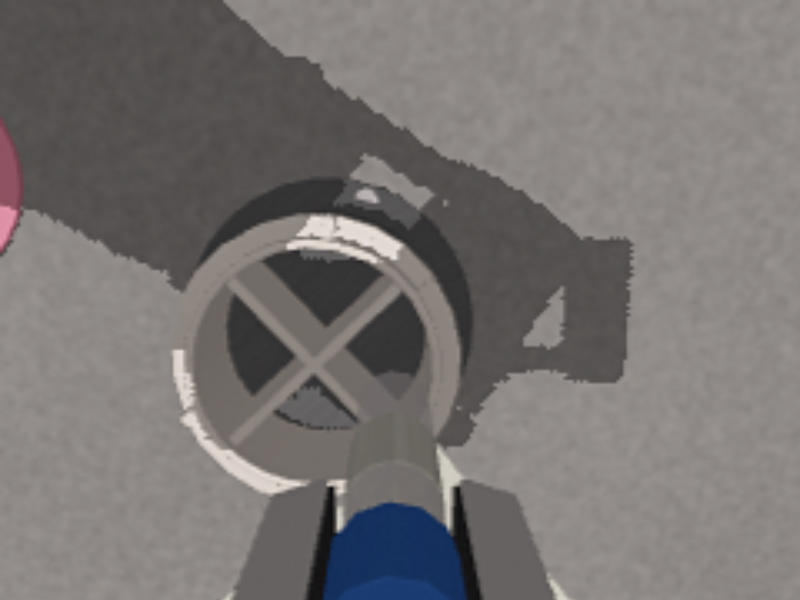

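```bash
python3 -m jog '[{"grip":1,"dx":-0.25,"dy":2,"dz":0,"spin":0},{"grip":1,"dx":-0.25,"dy":4.5,"dz":0,"spin":0},{"grip":1,"dx":-0.25,"dy":6,"dz":0,"spin":0},{"grip":1,"dx":-0.25,"dy":7.5,"dz":0,"spin":0},{"grip":1,"dx":-0.25,"dy":9,"dz":0,"spin":0},{"grip":1,"dx":-0.25,"dy":9,"dz":0,"spin":0}]' 10; python3 -m jog '[{"grip":1,"dx":0,"dy":1.5,"dz":0,"spin":0},{"grip":1,"dx":0,"dy":3,"dz":0,"spin":0},{"grip":1,"dx":0,"dy":4,"dz":0,"spin":0},{"grip":1,"dx":0,"dy":4.8,"dz":0,"spin":0},{"grip":1,"dx":0,"dy":4.8,"dz":0,"spin":0}]' 10
```

```text
clock: 20.58
eef_pos: [553.3, 128.0, 136.3]
eef_rot: [-1.57, 0.001, 0.712]
wrist_force: [-0.2, 0.6, 0.4]
finger_gap: 23.9
clock: 21.2
eef_pos: [553.5, 128.1, 88.8]
eef_rot: [-1.57, 0.001, 0.712]
wrist_force: [0.3, -0.2, 0.3]
finger_gap: 24.0
```

```bash
python3 -m jog '[{"grip":1,"dx":0,"dy":0.3,"dz":0,"spin":0},{"grip":1,"dx":0,"dy":0.6,"dz":0,"spin":0},{"grip":1,"dx":0,"dy":0.6,"dz":0,"spin":0}]' 6; python3 -m jog '[{"grip":1,"dx":0,"dy":0.2,"dz":0,"spin":0},{"grip":1,"dx":0,"dy":0.4,"dz":0,"spin":0},{"grip":1,"dx":0,"dy":0.4,"dz":0,"spin":0}]' 6
```

```text
clock: 21.58
eef_pos: [553.6, 128.1, 83.2]
eef_rot: [-1.571, 0.0, 0.712]
wrist_force: [0.2, 1.0, -0.1]
finger_gap: 23.7
clock: 21.95
eef_pos: [553.6, 128.1, 79.2]
eef_rot: [-1.571, 0.0, 0.712]
wrist_force: [0.2, -0.9, -0.4]
finger_gap: 23.6
```

```bash
python3 -m jog '[{"grip":4,"dx":0,"dy":0,"dz":0,"spin":0},{"grip":4,"dx":0,"dy":0,"dz":0,"spin":0},{"grip":4,"dx":0,"dy":0,"dz":0,"spin":0},{"grip":4,"dx":0,"dy":-3,"dz":0,"spin":0},{"grip":4,"dx":0,"dy":-7,"dz":0,"spin":0},{"grip":4,"dx":0,"dy":-12,"dz":0,"spin":0},{"grip":4,"dx":0,"dy":-14,"dz":0,"spin":0},{"grip":4,"dx":0,"dy":-14,"dz":0,"spin":0}]' 10; python3 -c "
from h import *
cam('wrist','w11');to([486,-218,218])"
```

```text
clock: 22.95
eef_pos: [554.2, 128.2, 220.6]
eef_rot: [-1.572, -0.002, 0.712]
wrist_force: [-0.3, -1.0, -0.3]
finger_gap: 40.0
d(cm) [-27.73   0.1  -21.79] yaw deg [-90.   -0.   40.8] pos [553.6 128.1 219. ]
```

```bash
python3 -m jog '[{"grip":4.4,"dx":-4,"dy":0,"dz":-3,"spin":-4},{"grip":4.4,"dx":-8.5,"dy":0,"dz":-6.5,"spin":-10},{"grip":4.4,"dx":-13,"dy":0,"dz":-10,"spin":-16},{"grip":4.4,"dx":-17.5,"dy":0,"dz":-13.5,"spin":-21},{"grip":4.4,"dx":-22,"dy":0,"dz":-17,"spin":-24},{"grip":4.4,"dx":-26,"dy":0,"dz":-20.5,"spin":-24},{"grip":4.4,"dx":-27.7,"dy":1,"dz":-21.8,"spin":-24},{"grip":4.4,"dx":-27.7,"dy":4,"dz":-21.8,"spin":-24},{"grip":4.4,"dx":-27.7,"dy":8,"dz":-21.8,"spin":-24},{"grip":4.4,"dx":-27.7,"dy":11,"dz":-21.8,"spin":-24},{"grip":4.4,"dx":-27.7,"dy":13,"dz":-21.8,"spin":-24},{"grip":4.4,"dx":-27.7,"dy":14,"dz":-21.8,"spin":-24},{"grip":1,"dx":-27.7,"dy":14,"dz":-21.8,"spin":-24},{"grip":1,"dx":-27.7,"dy":14,"dz":-21.8,"spin":-24},{"grip":1,"dx":-27.7,"dy":14,"dz":-21.8,"spin":-24},{"grip":1,"dx":-27.7,"dy":14,"dz":-21.8,"spin":-24},{"grip":1,"dx":-27.7,"dy":14,"dz":-21.8,"spin":-24}]' 10
```

```text
clock: 25.12
eef_pos: [486.6, -218.0, 79.9]
eef_rot: [-1.572, 0.0, 1.13]
wrist_force: [-1.0, -0.1, 6.1]
finger_gap: 23.6
```

```bash
python3 -m jog '[{"grip":1,"dx":0,"dy":-1.4,"dz":0.5,"spin":0},{"grip":1,"dx":0,"dy":-2.8,"dz":1,"spin":0},{"grip":1,"dx":0,"dy":-4.1,"dz":1.5,"spin":0},{"grip":1,"dx":0,"dy":-5.2,"dz":1.9,"spin":0},{"grip":1,"dx":0,"dy":-5.2,"dz":1.9,"spin":0}]' 10;python3 -m jog '[{"grip":1,"dx":0,"dy":-0.25,"dz":-0.8,"spin":0},{"grip":1,"dx":0,"dy":-0.45,"dz":-1.6,"spin":0},{"grip":1,"dx":0,"dy":-0.6,"dz":-2.4,"spin":0},{"grip":1,"dx":0,"dy":-0.7,"dz":-3.2,"spin":0},{"grip":1,"dx":0,"dy":-0.75,"dz":-4,"spin":0},{"grip":1,"dx":0,"dy":-0.75,"dz":-4.6,"spin":0},{"grip":1,"dx":0,"dy":-0.75,"dz":-4.6,"spin":0}]' 5;  python3 -m jog '[{"grip":1,"dx":0,"dy":-3,"dz":0,"spin":0},{"grip":1,"dx":0,"dy":-6,"dz":0,"spin":0},{"grip":1,"dx":0,"dy":-9,"dz":0,"spin":0},{"grip":1,"dx":0,"dy":-9.5,"dz":0,"spin":0}]' 15; python3 -c "
from h import *
to([552.5,90,235]);to([515,93,235])"
```

```text
clock: 25.75
eef_pos: [469.2, -209.8, 132.4]
eef_rot: [-1.572, 0.0, 1.13]
wrist_force: [-0.1, -0.6, 0.8]
finger_gap: 23.8
clock: 26.62
eef_pos: [510.9, -229.5, 138.6]
eef_rot: [-1.571, 0.0, 1.131]
wrist_force: [-0.7, 0.1, -1.0]
finger_gap: 23.8
clock: 27.12
eef_pos: [511.2, -229.6, 235.5]
eef_rot: [-1.574, 0.0, 1.131]
wrist_force: [-0.4, -1.3, -0.9]
finger_gap: 23.9
d(cm) [3.067e+01 1.000e-02 9.880e+00] yaw deg [-90.2   0.   64.8] pos [ 511.2 -229.6  235.5]
d(cm) [29.35  0.   13.4 ] yaw deg [-90.2   0.   64.8] pos [ 511.2 -229.6  235.5]
```

```bash
python3 -m jog '[{"grip":1,"dx":5,"dy":0,"dz":1.5,"spin":3},{"grip":1,"dx":10,"dy":0,"dz":3,"spin":8},{"grip":1,"dx":15,"dy":0,"dz":5,"spin":13},{"grip":1,"dx":20,"dy":0,"dz":6.5,"spin":18},{"grip":1,"dx":25,"dy":0,"dz":8,"spin":22},{"grip":1,"dx":29,"dy":0,"dz":9.3,"spin":24},{"grip":1,"dx":30.6,"dy":0,"dz":9.9,"spin":24},{"grip":1,"dx":30.6,"dy":0,"dz":9.9,"spin":24}]' 15; python3 -c "
from h import *
c=cam('wrist','w12');p,R,s=pose();print(p)
cv2.imwrite('pics/z7.png',cv2.resize(c['color'][80:280,200:440],(720,600))[:,:,::-1])
a=np.radians(-4.3);M=np.array([[np.cos(a),-np.sin(a)],[np.sin(a),np.cos(a)]])
for q in ((0,0),(19,-19)):
  print(q,((proj(c,[*(M@q+[535.5,110.5]),94])-[200,80])*3).round())
print(((proj(c,[p+[0,0,49],p+[0,0,64],p+[0,0,-71]])-[200,80])*3).round())"
```

```text
clock: 28.12
eef_pos: [551.3, 89.8, 233.0]
eef_rot: [-1.57, 0.001, 0.713]
wrist_force: [-0.5, -0.6, -0.0]
finger_gap: 23.4
[551.41494271  88.91401445 233.25951969]
(0, 0) [[356. 261.]]
(19, -19) [[355. 325.]]
[[347. 523.]
 [347. 559.]
 [350. 367.]]
```

View pics/z7.png

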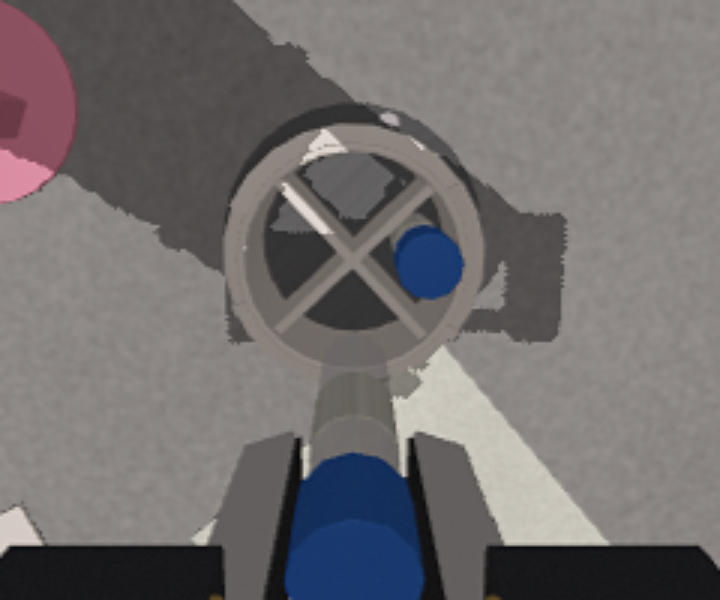

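```bash
python3 -m jog '[{"grip":1,"dx":-0.1,"dy":3,"dz":0.1,"spin":0},{"grip":1,"dx":-0.1,"dy":6,"dz":0.1,"spin":0},{"grip":1,"dx":-0.1,"dy":8,"dz":0.1,"spin":0},{"grip":1,"dx":-0.1,"dy":9.5,"dz":0.1,"spin":0},{"grip":1,"dx":-0.1,"dy":9.5,"dz":0.1,"spin":0}]' 10; python3 -m jog '[{"grip":1,"dx":0,"dy":1.5,"dz":0,"spin":0},{"grip":1,"dx":0,"dy":3,"dz":0,"spin":0},{"grip":1,"dx":0,"dy":4,"dz":0,"spin":0},{"grip":1,"dx":0,"dy":5,"dz":0,"spin":0},{"grip":1,"dx":0,"dy":5.5,"dz":0,"spin":0},{"grip":1,"dx":0,"dy":5.8,"dz":0,"spin":0},{"grip":1,"dx":0,"dy":5.8,"dz":0,"spin":0}]' 6
```

```text
clock: 28.8
eef_pos: [549.8, 88.9, 138.2]
eef_rot: [-1.57, 0.001, 0.711]
wrist_force: [-0.0, 0.1, 0.1]
finger_gap: 24.0
clock: 29.68
eef_pos: [550.2, 89.7, 80.9]
eef_rot: [-1.571, -0.0, 0.712]
wrist_force: [-0.7, 0.7, -0.4]
finger_gap: 24.3
```

```bash
python3 -m jog '[{"grip":1,"dx":0,"dy":0.2,"dz":0,"spin":0},{"grip":3.6,"dx":0,"dy":0.2,"dz":0,"spin":0},{"grip":3.6,"dx":0,"dy":0.2,"dz":0,"spin":0},{"grip":3.6,"dx":0,"dy":0.2,"dz":0,"spin":0},{"grip":3.6,"dx":0,"dy":-3,"dz":0,"spin":0},{"grip":3.6,"dx":0,"dy":-7,"dz":0,"spin":0},{"grip":3.6,"dx":0,"dy":-12,"dz":0,"spin":0},{"grip":3.6,"dx":0,"dy":-14,"dz":0,"spin":0},{"grip":3.6,"dx":0,"dy":-14,"dz":0,"spin":0}]' 10; python3 -c "
from h import *
c=cam('wrist','w13');to([460.5,-272,219])"
```

```text
clock: 30.8
eef_pos: [550.6, 89.8, 222.0]
eef_rot: [-1.572, -0.002, 0.712]
wrist_force: [0.4, -0.4, -1.3]
finger_gap: 35.9
d(cm) [-30.41   0.15 -21.54] yaw deg [-90.   -0.   40.8] pos [550.1  89.7 220.5]
```

```bash
python3 -m jog '[{"grip":4.4,"dx":-4,"dy":0,"dz":-3,"spin":-4},{"grip":4.4,"dx":-8.5,"dy":0,"dz":-6.5,"spin":-10},{"grip":4.4,"dx":-13,"dy":0,"dz":-10,"spin":-16},{"grip":4.4,"dx":-17.5,"dy":0,"dz":-13.5,"spin":-21},{"grip":4.4,"dx":-22,"dy":0,"dz":-16,"spin":-24},{"grip":4.4,"dx":-26.5,"dy":0,"dz":-19,"spin":-24},{"grip":4.4,"dx":-30.4,"dy":1,"dz":-21.5,"spin":-24},{"grip":4.4,"dx":-30.4,"dy":4,"dz":-21.5,"spin":-24},{"grip":4.4,"dx":-30.4,"dy":8,"dz":-21.5,"spin":-24},{"grip":4.4,"dx":-30.4,"dy":11,"dz":-21.5,"spin":-24},{"grip":4.4,"dx":-30.4,"dy":13,"dz":-21.5,"spin":-24},{"grip":4.4,"dx":-30.4,"dy":14.2,"dz":-21.5,"spin":-24},{"grip":1,"dx":-30.4,"dy":14.2,"dz":-21.5,"spin":-24},{"grip":1,"dx":-30.4,"dy":14.2,"dz":-21.5,"spin":-24},{"grip":1,"dx":-30.4,"dy":14.2,"dz":-21.5,"spin":-24},{"grip":1,"dx":-30.4,"dy":14.2,"dz":-21.5,"spin":-24},{"grip":1,"dx":-30.4,"dy":14.2,"dz":-21.5,"spin":-24}]' 10
```

```text
clock: 32.98
eef_pos: [460.6, -271.8, 79.5]
eef_rot: [-1.572, 0.0, 1.13]
wrist_force: [-0.5, -0.3, 7.2]
finger_gap: 23.9
```

```bash
python3 -m jog '[{"grip":1,"dx":0,"dy":-1.4,"dz":0.5,"spin":0},{"grip":1,"dx":0,"dy":-2.8,"dz":1,"spin":0},{"grip":1,"dx":0,"dy":-4.1,"dz":1.5,"spin":0},{"grip":1,"dx":0,"dy":-5.2,"dz":1.9,"spin":0},{"grip":1,"dx":0,"dy":-5.2,"dz":1.9,"spin":0}]' 10;python3 -m jog '[{"grip":1,"dx":0,"dy":-0.25,"dz":-0.8,"spin":0},{"grip":1,"dx":0,"dy":-0.45,"dz":-1.6,"spin":0},{"grip":1,"dx":0,"dy":-0.6,"dz":-2.4,"spin":0},{"grip":1,"dx":0,"dy":-0.7,"dz":-3.2,"spin":0},{"grip":1,"dx":0,"dy":-0.75,"dz":-4,"spin":0},{"grip":1,"dx":0,"dy":-0.75,"dz":-4.6,"spin":0},{"grip":1,"dx":0,"dy":-0.75,"dz":-4.6,"spin":0}]' 5;  python3 -m jog '[{"grip":1,"dx":0,"dy":-3,"dz":0,"spin":0},{"grip":1,"dx":0,"dy":-6,"dz":0,"spin":0},{"grip":1,"dx":0,"dy":-9,"dz":0,"spin":0},{"grip":1,"dx":0,"dy":-9.5,"dz":0,"spin":0}]' 15; python3 -c "
from h import *
to([514,93,235])"
```

```text
clock: 33.6
eef_pos: [443.2, -263.6, 131.9]
eef_rot: [-1.572, 0.0, 1.13]
wrist_force: [-0.7, 0.6, -0.6]
finger_gap: 23.3
clock: 34.48
eef_pos: [485.0, -283.2, 138.1]
eef_rot: [-1.571, -0.0, 1.131]
wrist_force: [0.4, 0.2, -0.3]
finger_gap: 23.8
clock: 34.98
eef_pos: [485.2, -283.4, 235.0]
eef_rot: [-1.574, 0.0, 1.13]
wrist_force: [0.1, -0.3, -0.6]
finger_gap: 23.8
d(cm) [35.28 -0.06 13.44] yaw deg [-90.2   0.   64.8] pos [ 485.2 -283.4  235. ]
```

```bash
python3 -m jog '[{"grip":1,"dx":5,"dy":0,"dz":1.8,"spin":3},{"grip":1,"dx":10,"dy":0,"dz":3.6,"spin":8},{"grip":1,"dx":15,"dy":0,"dz":5.6,"spin":13},{"grip":1,"dx":20,"dy":0,"dz":7.5,"spin":18},{"grip":1,"dx":25,"dy":0,"dz":9.5,"spin":22},{"grip":1,"dx":30,"dy":0,"dz":11.4,"spin":24},{"grip":1,"dx":35.3,"dy":0,"dz":13.4,"spin":24},{"grip":1,"dx":35.3,"dy":0,"dz":13.4,"spin":24},{"grip":1,"dx":35.3,"dy":0,"dz":13.4,"spin":24}]' 15; python3 -c "
from h import *
cam('wrist','w14');to([514.5,93,139])"
```

```text
clock: 36.1
eef_pos: [513.7, 93.0, 232.4]
eef_rot: [-1.57, 0.001, 0.712]
wrist_force: [0.1, -0.4, -0.1]
finger_gap: 23.5
d(cm) [ 0.09  9.36 -0.01] yaw deg [-90.    0.   40.7] pos [513.8  92.5 232.6]
```

```bash
python3 -m jog '[{"grip":1,"dx":0,"dy":3,"dz":0,"spin":0},{"grip":1,"dx":0,"dy":5,"dz":0,"spin":0},{"grip":1,"dx":0,"dy":7,"dz":0,"spin":0},{"grip":1,"dx":0,"dy":8,"dz":0,"spin":0},{"grip":1,"dx":0,"dy":8,"dz":0,"spin":0}]' 8; python3 -m jog '[{"grip":1,"dx":0,"dy":1.5,"dz":0,"spin":0},{"grip":1,"dx":0,"dy":3,"dz":0,"spin":0},{"grip":1,"dx":0,"dy":4.5,"dz":0,"spin":0},{"grip":1,"dx":0,"dy":6,"dz":0,"spin":0},{"grip":1,"dx":0,"dy":6.8,"dz":0,"spin":0},{"grip":1,"dx":0,"dy":7.3,"dz":0,"spin":0},{"grip":1,"dx":0,"dy":7.3,"dz":0,"spin":0}]' 6
```

```text
clock: 36.78
eef_pos: [513.9, 92.6, 153.1]
eef_rot: [-1.57, 0.001, 0.711]
wrist_force: [0.3, 0.3, -0.5]
finger_gap: 24.0
clock: 37.65
eef_pos: [514.0, 93.3, 80.3]
eef_rot: [-1.571, 0.0, 0.712]
wrist_force: [-0.5, 0.1, -0.4]
finger_gap: 23.8
```

```bash
python3 -m jog '[{"grip":1,"dx":0,"dy":0.2,"dz":0,"spin":0},{"grip":3.6,"dx":0,"dy":0.2,"dz":0,"spin":0},{"grip":3.6,"dx":0,"dy":0.2,"dz":0,"spin":0},{"grip":3.6,"dx":0,"dy":0.2,"dz":0,"spin":0},{"grip":3.6,"dx":0,"dy":-3,"dz":0,"spin":0},{"grip":3.6,"dx":0,"dy":-7,"dz":0,"spin":0},{"grip":3.6,"dx":0,"dy":-12,"dz":0,"spin":0},{"grip":5,"dx":2,"dy":-15,"dz":3,"spin":6},{"grip":5,"dx":5,"dy":-15,"dz":6,"spin":14},{"grip":5,"dx":8,"dy":-15,"dz":10,"spin":22},{"grip":5,"dx":11,"dy":-15,"dz":14,"spin":30},{"grip":5,"dx":12.4,"dy":-15,"dz":16,"spin":36.8},{"grip":5,"dx":12.4,"dy":-15,"dz":16,"spin":36.8},{"grip":5,"dx":12.4,"dy":-15,"dz":16,"spin":36.8}]' 10; python3 -c "
from h import *
c=cam('wrist','w15');d=cam('side');to([0,0,0])
cv2.imwrite('pics/z8.png',np.hstack([cv2.resize(c['color'][0:240,110:530],(525,300)),cv2.resize(d['color'][215:295,265:338],(275,300))])[:,:,::-1]);print(proj(c,[[497.5,365,116],[535,111,140]]))"
```

```text
clock: 39.4
eef_pos: [503.5, 294.7, 230.4]
eef_rot: [-1.571, 0.0, 0.071]
wrist_force: [-0.7, 0.1, -0.0]
finger_gap: 50.0
d(cm) [-52.3   23.04 -25.87] yaw deg [-90.  -0.   4.] pos [503.7 294.5 230.5]
[[316.71023158 129.90694003]
 [332.27610077 341.41989878]]
```

View pics/z8.png

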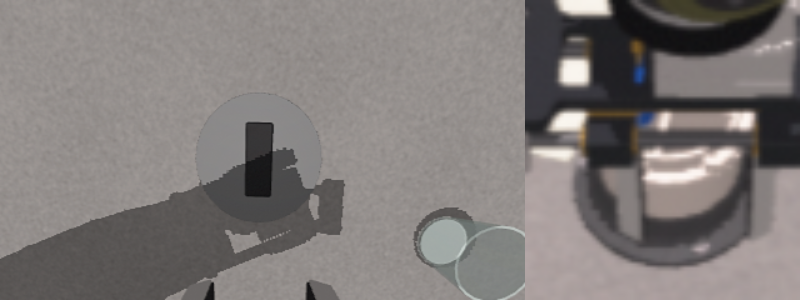

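```bash
python3 - <<'E'
from h import *
np.set_printoptions(precision=1,suppress=True)
c=cam("wrist")
g=c["color"].max(2)[60:190,270:370]; m=(g<62).astype(np.uint8)
n,l,st,ce=cv2.connectedComponentsWithStats(m); i=1+st[1:,4].argmax(); print(st[i])
uv=cv2.boxPoints(cv2.minAreaRect(np.argwhere(l==i)[:,::-1].astype(np.float32)))+[270,60]
print(uv); P=plane(c,uv,116); print(P.mean(0),[ (np.linalg.norm(P[k]-P[k-1]),np.degrees(np.arctan2(*(P[k]-P[k-1])[1::-1]))) for k in range(4)])
to([*P.mean(0)[:2],103-49])
E
```

```text
[  35   38   24   60 1281]
[[304.1 156.1]
 [306.9  97.1]
 [328.8  98.1]
 [326.  157.1]]
[497.3 366.9 116. ] [(np.float64(24.708741147908633), np.float64(-178.70760746676152)), (np.float64(62.977020723650746), np.float64(90.56575057536887)), (np.float64(23.48034482262627), np.float64(1.4297077141235377)), (np.float64(63.02969451622869), np.float64(-88.31691129284017))]
d(cm) [-0.1 17.7  7.3] yaw deg [-90.  -0.   4.] pos [503.7 294.5 230.5]
```

```bash
python3 -m jog '[{"grip":5,"dx":-0.1,"dy":0,"dz":4,"spin":1.5},{"grip":5,"dx":-0.1,"dy":2,"dz":7.3,"spin":2.8},{"grip":5,"dx":-0.1,"dy":7,"dz":7.3,"spin":2.8},{"grip":5,"dx":-0.1,"dy":12,"dz":7.3,"spin":2.8},{"grip":5,"dx":-0.1,"dy":15,"dz":7.3,"spin":2.8},{"grip":5,"dx":-0.1,"dy":16.5,"dz":7.3,"spin":2.8},{"grip":5,"dx":-0.1,"dy":17.3,"dz":7.3,"spin":2.8},{"grip":5,"dx":-0.1,"dy":17.3,"dz":7.3,"spin":2.8},{"grip":1,"dx":-0.1,"dy":17.3,"dz":7.3,"spin":2.8},{"grip":1,"dx":-0.1,"dy":17.3,"dz":7.3,"spin":2.8},{"grip":1,"dx":-0.1,"dy":17.3,"dz":7.3,"spin":2.8},{"grip":1,"dx":-0.1,"dy":17.3,"dz":7.3,"spin":2.8},{"grip":1,"dx":-0.1,"dy":17.3,"dz":7.3,"spin":2.8},{"grip":1,"dx":-0.1,"dy":17.3,"dz":7.3,"spin":2.8}]' 40; python3 -m jog '[{"grip":1,"dx":0,"dy":-1,"dz":0,"spin":0},{"grip":1,"dx":0,"dy":-2,"dz":0,"spin":0},{"grip":1,"dx":0,"dy":-2,"dz":0,"spin":0}]' 40
```

```text
clock: 41.3
eef_pos: [497.4, 368.3, 57.6]
eef_rot: [-1.571, -0.0, 0.021]
wrist_force: [-2.8, -0.6, 5.2]
finger_gap: 24.1
clock: 41.68
eef_pos: [497.8, 368.5, 78.4]
eef_rot: [-1.57, -0.001, 0.02]
wrist_force: [-0.2, 1.1, -2.7]
finger_gap: 23.7
```

```bash
python3 -m jog '[{"grip":1,"dx":0,"dy":-3,"dz":0,"spin":0},{"grip":1,"dx":0,"dy":-8,"dz":0,"spin":0},{"grip":1,"dx":0,"dy":-12,"dz":0,"spin":0},{"grip":1,"dx":0,"dy":-14.4,"dz":-2,"spin":0},{"grip":1,"dx":0.3,"dy":-14.4,"dz":-6,"spin":0},{"grip":1,"dx":0.6,"dy":-14.4,"dz":-11,"spin":0},{"grip":1,"dx":1,"dy":-14.4,"dz":-16,"spin":0},{"grip":1,"dx":1.4,"dy":-14.4,"dz":-21,"spin":0},{"grip":1,"dx":1.8,"dy":-14.4,"dz":-26,"spin":0},{"grip":1,"dx":2.2,"dy":-14.4,"dz":-31,"spin":0},{"grip":1,"dx":2.5,"dy":-14.4,"dz":-35,"spin":0},{"grip":1,"dx":2.7,"dy":-14.4,"dz":-37.5,"spin":0},{"grip":1,"dx":2.7,"dy":-14.4,"dz":-38.3,"spin":0},{"grip":1,"dx":2.7,"dy":-14.4,"dz":-38.3,"spin":0},{"grip":1,"dx":2.7,"dy":-14.4,"dz":-38.3,"spin":0}]' 40; python3 - <<'E'
from h import *
np.set_printoptions(precision=1,suppress=True)
c=cam("wrist","w16"); print(proj(c,[[534.7,111,100],[534.7,111,8]]))
a=c["color"]
cv2.imwrite("pics/z9.png",cv2.resize(a[20:270,180:480],(720,600),interpolation=2)[:,:,::-1])
to([534.7,111,0])
E
```

```text
clock: 43.55
eef_pos: [532.1, -13.2, 221.3]
eef_rot: [-1.571, 0.0, 0.021]
wrist_force: [-0.3, 0.7, -3.1]
finger_gap: 23.7
[[322.5  78.7]
 [321.4  89.8]]
d(cm) [ 0.5 22.1 12.4] yaw deg [-90.    0.    1.2] pos [532.1 -13.2 221.3]
```

View pics/z9.png

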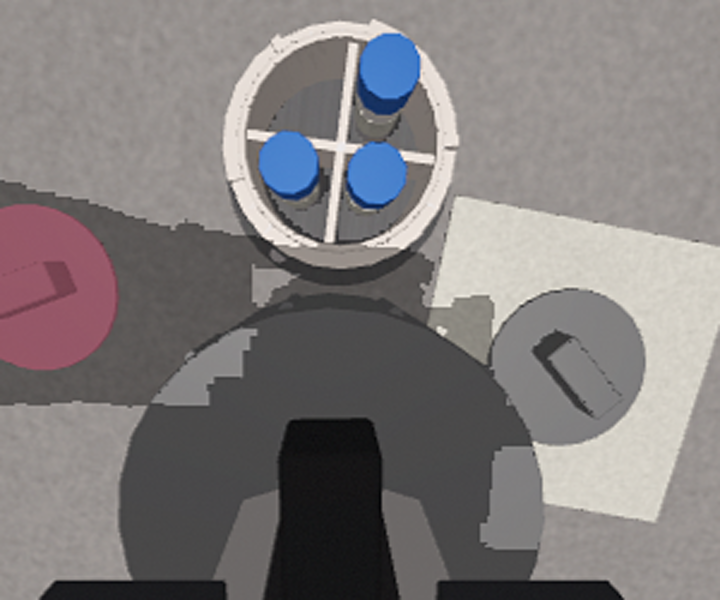

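```bash
cat > fit.py <<'E'
from h import *
from scipy.ndimage import map_coordinates
from scipy.optimize import minimize
np.set_printoptions(precision=2,suppress=True)
def fit(c,x0,r,th,steps,g):
    def score(x):
        P=np.c_[x[0]+r*np.cos(th),x[1]+r*np.sin(th),np.full(len(th),x[2])]
        uv=proj(c,P); return -np.minimum(map_coordinates(g,uv[:,::-1].T,order=1),60).mean()
    best=min(((score(np.array(x0)+np.array([a,b,d])),a,b,d) for a in np.arange(-6,6.1,.5) for b in np.arange(-6,6.1,.5) for d in steps))
    return np.array(x0)+best[1:],best[0]
if __name__=="__main__":
    c=cam("wrist");p,R,s=pose()
    im=cv2.GaussianBlur(cv2.cvtColor(c["color"],cv2.COLOR_RGB2GRAY).astype(np.float32),(0,0),.8)
    g=np.hypot(cv2.Sobel(im,cv2.CV_32F,1,0)/4,cv2.Sobel(im,cv2.CV_32F,0,1)/4)
    th=np.radians(np.arange(-10,190,1.))
    for st in ([0],np.arange(-15,15.1,3)): print("lid",fit(c,[p[0],p[1],244],62,th,st,g), p)
    full=np.radians(np.arange(0,360,1.))
    print("can inner",fit(c,[534.7,110,100],43,full,[0],g))
    print("can outer",fit(c,[534.7,110,100],47,full,[0],g))
    print("can thread",fit(c,[534.7,110,93],54,full,[0],g))
    print("cover",fit(c,[680,-4,6],50,full,[0],g))
E
python3 fit.py
```

```text
lid (array([532.69, -14.8 , 244.  ]), np.float32(-30.525217)) [532.19 -13.3  221.36]
lid (array([532.19, -14.8 , 241.  ]), np.float32(-34.48397)) [532.19 -13.3  221.36]
can inner (array([534.2, 110. , 100. ]), np.float32(-53.155727))
can outer (array([529.2, 112. , 100. ]), np.float32(-38.00207))
can thread (array([533.7, 109.5,  93. ]), np.float32(-47.54095))
cover (array([679.,  -4.,   6.]), np.float32(-46.10917))
```

```bash
python3 -m jog '[{"grip":1,"dx":0.1,"dy":0,"dz":3,"spin":0},{"grip":1,"dx":0.2,"dy":0,"dz":7,"spin":0},{"grip":1,"dx":0.4,"dy":0,"dz":11,"spin":0},{"grip":1,"dx":0.44,"dy":0,"dz":12.5,"spin":0},{"grip":1,"dx":0.44,"dy":1,"dz":12.5,"spin":0},{"grip":1,"dx":0.44,"dy":3,"dz":12.5,"spin":0},{"grip":1,"dx":0.44,"dy":5,"dz":12.5,"spin":0},{"grip":1,"dx":0.44,"dy":6.5,"dz":12.5,"spin":0},{"grip":1,"dx":0.44,"dy":6.5,"dz":12.5,"spin":0}]' 40; python3 -m jog '[{"grip":1,"dx":0,"dy":0.3,"dz":0,"spin":0},{"grip":1,"dx":0,"dy":0.6,"dz":0,"spin":0},{"grip":1,"dx":0,"dy":0.6,"dz":0,"spin":0}]' 40;python3 -c "
from h import *
to([534,109.8,0])"
```

```text
clock: 44.78
eef_pos: [533.6, 110.2, 155.2]
eef_rot: [-1.571, 0.002, 0.02]
wrist_force: [-0.1, 0.8, -2.2]
finger_gap: 23.4
clock: 45.15
eef_pos: [534.1, 110.9, 150.4]
eef_rot: [-1.571, -0.0, 0.021]
wrist_force: [1.2, -0.6, -3.0]
finger_gap: 23.4
d(cm) [-1.000e-02  1.504e+01 -1.100e-01] yaw deg [-90.   -0.    1.2] pos [534.1 110.9 150.4]
```

```bash
python3 -m jog '[{"grip":1,"dx":0,"dy":0.2,"dz":0,"spin":0},{"grip":1,"dx":0,"dy":0.4,"dz":0,"spin":0},{"grip":1,"dx":0,"dy":0.4,"dz":0,"spin":0}]' 40;python3 -m jog '[{"grip":1,"dx":0,"dy":0.2,"dz":0,"spin":0},{"grip":1,"dx":0,"dy":0.3,"dz":0,"spin":0},{"grip":1,"dx":0,"dy":0.3,"dz":0,"spin":0}]' 40
```

```text
clock: 45.52
eef_pos: [533.9, 110.9, 146.2]
eef_rot: [-1.571, 0.0, 0.02]
wrist_force: [-0.6, -0.1, -3.0]
finger_gap: 23.7
clock: 45.9
eef_pos: [534.0, 110.9, 143.3]
eef_rot: [-1.571, 0.0, 0.02]
wrist_force: [0.6, -0.2, -2.8]
finger_gap: 23.7
```

```bash
python3 -m jog '[{"grip":1,"dx":0,"dy":0.1,"dz":0,"spin":0},{"grip":1,"dx":0,"dy":0.2,"dz":0,"spin":0},{"grip":1,"dx":0,"dy":0.2,"dz":0,"spin":0}]' 40;python3 -m jog '[{"grip":1,"dx":0,"dy":0.1,"dz":0,"spin":0},{"grip":1,"dx":0,"dy":0.2,"dz":0,"spin":0},{"grip":1,"dx":0,"dy":0.2,"dz":0,"spin":0}]' 40
```

```text
clock: 46.28
eef_pos: [534.2, 110.9, 142.1]
eef_rot: [-1.571, -0.001, 0.02]
wrist_force: [-1.9, -1.3, 5.1]
finger_gap: 23.7
clock: 46.65
eef_pos: [534.4, 111.0, 141.9]
eef_rot: [-1.57, -0.002, 0.021]
wrist_force: [-9.0, -1.7, 21.0]
finger_gap: 23.8
```

```bash
python3 -m jog '[{"grip":1,"dx":0,"dy":-0.1,"dz":0,"spin":0},{"grip":1,"dx":-0.01,"dy":-0.12,"dz":0,"spin":-5},{"grip":1,"dx":-0.03,"dy":-0.15,"dz":0,"spin":-10},{"grip":1,"dx":-0.04,"dy":-0.18,"dz":0,"spin":-15},{"grip":1,"dx":-0.05,"dy":-0.2,"dz":-0.01,"spin":-20},{"grip":1,"dx":-0.05,"dy":-0.2,"dz":-0.01,"spin":-20}]' 40; python3 -c "
from h import *
s=pose()[2];print(s['moment'],s['wrist_force'])"
```

```text
clock: 47.4
eef_pos: [534.4, 111.1, 143.3]
eef_rot: [-1.571, -0.003, 0.371]
wrist_force: [-2.2, 0.7, 12.2]
finger_gap: 24.1
[ 0.02033134  0.49255523 -0.0629257 ] [-2.21173731  0.69768699 12.23758221]
```

```bash
python3 -m jog '[{"grip":1,"dx":-0.01,"dy":-0.04,"dz":0,"spin":-5},{"grip":1,"dx":-0.03,"dy":-0.07,"dz":0,"spin":-10},{"grip":1,"dx":-0.04,"dy":-0.1,"dz":0,"spin":-15},{"grip":1,"dx":-0.05,"dy":-0.14,"dz":-0.01,"spin":-20},{"grip":1,"dx":-0.05,"dy":-0.14,"dz":-0.01,"spin":-20}]' 40; python3 -m jog '[{"grip":1,"dx":-0.01,"dy":-0.04,"dz":0,"spin":-5},{"grip":1,"dx":-0.03,"dy":-0.07,"dz":0,"spin":-10},{"grip":1,"dx":-0.04,"dy":-0.1,"dz":0,"spin":-15},{"grip":1,"dx":-0.05,"dy":-0.14,"dz":-0.01,"spin":-20},{"grip":1,"dx":-0.05,"dy":-0.14,"dz":-0.01,"spin":-20}]' 40
```

```text
clock: 48.02
eef_pos: [534.0, 110.8, 144.6]
eef_rot: [-1.572, -0.003, 0.72]
wrist_force: [-1.7, 0.9, 12.7]
finger_gap: 23.8
clock: 48.65
eef_pos: [532.8, 110.1, 144.1]
eef_rot: [-1.571, 0.0, 1.067]
wrist_force: [0.4, 0.6, -2.4]
finger_gap: 23.6
```

```bash
python3 -m jog '[{"grip":1,"dx":0,"dy":0.2,"dz":0,"spin":0},{"grip":1,"dx":0,"dy":0.3,"dz":0,"spin":0},{"grip":1,"dx":0,"dy":0.3,"dz":0,"spin":0}]' 40; python3 -m jog '[{"grip":1,"dx":0,"dy":0.15,"dz":0,"spin":0},{"grip":1,"dx":0,"dy":0.3,"dz":0,"spin":0},{"grip":1,"dx":0,"dy":0.3,"dz":0,"spin":0}]' 40
```

```text
clock: 49.02
eef_pos: [532.7, 110.1, 141.0]
eef_rot: [-1.571, 0.0, 1.067]
wrist_force: [1.0, -0.8, -2.5]
finger_gap: 23.7
clock: 49.4
eef_pos: [532.7, 110.1, 138.0]
eef_rot: [-1.571, 0.0, 1.068]
wrist_force: [0.1, 0.8, -2.3]
finger_gap: 23.9
```

```bash
python3 -m jog '[{"grip":1,"dx":0,"dy":0.1,"dz":0,"spin":0},{"grip":1,"dx":0,"dy":0.2,"dz":0,"spin":0},{"grip":1,"dx":0,"dy":0.2,"dz":0,"spin":0}]' 40; python3 -m jog '[{"grip":1,"dx":0,"dy":0.1,"dz":0,"spin":0},{"grip":1,"dx":0,"dy":0.2,"dz":0,"spin":0},{"grip":1,"dx":0,"dy":0.2,"dz":0,"spin":0}]' 40
```

```text
clock: 49.78
eef_pos: [532.8, 110.1, 136.2]
eef_rot: [-1.571, -0.0, 1.068]
wrist_force: [0.7, 0.5, -2.9]
finger_gap: 23.6
clock: 50.15
eef_pos: [533.1, 110.1, 135.9]
eef_rot: [-1.572, -0.001, 1.068]
wrist_force: [-7.0, -2.2, 14.6]
finger_gap: 23.6
```

```bash
python3 -m jog '[{"grip":1,"dx":0.01,"dy":0.0,"dz":0,"spin":5},{"grip":1,"dx":0.03,"dy":0.02,"dz":0,"spin":10},{"grip":1,"dx":0.04,"dy":0.05,"dz":0,"spin":15},{"grip":1,"dx":0.05,"dy":0.08,"dz":-0.01,"spin":20},{"grip":1,"dx":0.05,"dy":0.08,"dz":-0.01,"spin":20}]' 50; python3 -m jog '[{"grip":1,"dx":0.01,"dy":0.03,"dz":0,"spin":5},{"grip":1,"dx":0.03,"dy":0.07,"dz":0,"spin":10},{"grip":1,"dx":0.04,"dy":0.1,"dz":0,"spin":15},{"grip":1,"dx":0.05,"dy":0.13,"dz":-0.01,"spin":20},{"grip":1,"dx":0.05,"dy":0.13,"dz":-0.01,"spin":20}]' 50; python3 -c "
from h import *
s=pose()[2];print(s['moment'],s['wrist_force'])"
```

```text
clock: 50.78
eef_pos: [534.5, 110.2, 135.6]
eef_rot: [-1.574, -0.003, 0.718]
wrist_force: [0.0, -2.9, 15.5]
finger_gap: 23.6
clock: 51.4
eef_pos: [534.8, 110.6, 134.2]
eef_rot: [-1.572, -0.004, 0.368]
wrist_force: [-1.2, -2.1, 15.4]
finger_gap: 23.4
[-0.67893942  0.40999376 -0.20558888] [-1.24296303 -2.08916937 15.43030586]
```

```bash
python3 -m jog '[{"grip":1,"dx":0.01,"dy":0.03,"dz":0,"spin":5},{"grip":1,"dx":0.03,"dy":0.06,"dz":0,"spin":10},{"grip":1,"dx":0.04,"dy":0.09,"dz":0,"spin":15},{"grip":1,"dx":0.05,"dy":0.12,"dz":-0.01,"spin":20},{"grip":1,"dx":0.05,"dy":0.12,"dz":-0.01,"spin":20}]' 50; python3 -m jog '[{"grip":1,"dx":0.01,"dy":0.03,"dz":0,"spin":5},{"grip":1,"dx":0.02,"dy":0.06,"dz":0,"spin":10},{"grip":1,"dx":0.03,"dy":0.09,"dz":0,"spin":15},{"grip":1,"dx":0.03,"dy":0.09,"dz":0,"spin":15}]' 50; python3 -c "
from h import *
s=pose()[2];print(s['moment'],s['wrist_force'])"
```

```text
clock: 52.02
eef_pos: [535.3, 110.7, 133.0]
eef_rot: [-1.571, -0.004, 0.019]
wrist_force: [-0.7, -1.4, 14.1]
finger_gap: 23.9
clock: 52.52
eef_pos: [535.6, 110.8, 131.9]
eef_rot: [-1.57, -0.004, -0.242]
wrist_force: [-0.4, -3.0, 13.0]
finger_gap: 23.6
[-0.59470264  0.24892393  0.00175902] [-0.36314997 -2.97203634 13.01180298]
```

```bash
python3 -m jog '[{"grip":1,"dx":0.01,"dy":0.02,"dz":0,"spin":4},{"grip":1,"dx":0.02,"dy":0.04,"dz":0,"spin":8},{"grip":1,"dx":0.02,"dy":0.04,"dz":0,"spin":8}]' 60; python3 -c "
from h import *
s=pose()[2];print(s['moment'],s['wrist_force'])"; python3 -m jog '[{"grip":1,"dx":0.01,"dy":0.02,"dz":0,"spin":4},{"grip":1,"dx":0.02,"dy":0.03,"dz":0,"spin":8},{"grip":1,"dx":0.02,"dy":0.03,"dz":0,"spin":8}]' 60; python3 -c "
from h import *
s=pose()[2];print(s['moment'],s['wrist_force'])"
```

```text
clock: 52.9
eef_pos: [535.8, 110.7, 131.4]
eef_rot: [-1.569, -0.004, -0.382]
wrist_force: [0.7, -1.7, 11.4]
finger_gap: 23.8
[-0.63685012  0.04924065  0.02556144] [ 0.68694875 -1.74013578 11.39852132]
clock: 53.28
eef_pos: [535.7, 110.9, 131.3]
eef_rot: [-1.569, -0.003, -0.519]
wrist_force: [-2.6, -0.5, 14.7]
finger_gap: 24.4
[-0.05798167  0.7397364   1.86001249] [-2.57854612 -0.52180566 14.65485428]
```

```bash
python3 -m jog '[{"grip":1,"dx":0,"dy":0,"dz":0,"spin":3},{"grip":1,"dx":0,"dy":0,"dz":0,"spin":5},{"grip":1,"dx":0,"dy":0,"dz":0,"spin":5}]' 60; python3 -c "
from h import *
s=pose()[2];print(s['moment'],s['wrist_force'])"
```

```text
clock: 53.65
eef_pos: [535.9, 111.5, 131.4]
eef_rot: [-1.568, -0.003, -0.605]
wrist_force: [-1.3, 2.2, 14.4]
finger_gap: 25.7
[0.8727203  0.39592803 2.26251146] [-1.25954618  2.1613808  14.43656319]
```

```bash
python3 -m jog '[{"grip":1,"dx":0,"dy":0,"dz":0,"spin":-4},{"grip":5,"dx":0,"dy":-0.1,"dz":0,"spin":-4},{"grip":5,"dx":0,"dy":-0.1,"dz":0,"spin":-4},{"grip":5,"dx":0,"dy":-0.1,"dz":0,"spin":-4},{"grip":5,"dx":0,"dy":-0.1,"dz":0,"spin":-4},{"grip":5,"dx":0,"dy":-3,"dz":0,"spin":-4},{"grip":5,"dx":0,"dy":-8,"dz":0,"spin":-4},{"grip":5,"dx":0,"dy":-13,"dz":-4,"spin":-4},{"grip":5,"dx":0,"dy":-16,"dz":-8,"spin":-4},{"grip":5,"dx":0,"dy":-16,"dz":-10,"spin":-4},{"grip":5,"dx":0,"dy":-16,"dz":-10,"spin":-4}]' 40; python3 - <<'E'
from h import *
from fit import fit
np.set_printoptions(precision=1,suppress=True)
c=cam("wrist","w17");p,R,s=pose();print(p,s["finger_gap"])
im=cv2.GaussianBlur(cv2.cvtColor(c["color"],cv2.COLOR_RGB2GRAY).astype(np.float32),(0,0),.8)
g=np.hypot(cv2.Sobel(im,cv2.CV_32F,1,0)/4,cv2.Sobel(im,cv2.CV_32F,0,1)/4)
print(fit(c,[534.5,110,154],62,np.radians(np.arange(0,360,1.)),np.arange(-12,12.1,1),g))
m=(c["color"].max(2)<62).astype(np.uint8); u=proj(c,[534.5,110,190])[0]; print(u)
n,l,st,ce=cv2.connectedComponentsWithStats(m)
for i in range(1,n):
    if st[i,4]>300:print(st[i],ce[i])
i=min(range(1,n),key=lambda i:np.hypot(*(ce[i]-u)) if st[i,4]>300 else 1e9)
uv=cv2.boxPoints(cv2.minAreaRect(np.argwhere(l==i)[:,::-1].astype(np.float32))); P=plane(c,uv,190)
print([(np.linalg.norm(P[k]-P[k-1]),np.degrees(np.arctan2(*(P[k]-P[k-1])[1::-1]))) for k in range(4)])
E
```

```text
clock: 55.02
eef_pos: [477.2, 28.1, 288.5]
eef_rot: [-1.571, 0.001, -0.54]
wrist_force: [0.0, 0.5, -0.4]
finger_gap: 50.0
[477.5  28.7 288.1] 50.32480307381046
(array([533.5, 110. , 154. ]), np.float32(-17.043734))
[325.2 100.5]
[ 310   67   30   68 1496] [324.6 100.4]
[    0   226   640   174 56047] [305.6 338. ]
[(np.float64(64.00410524161079), np.float64(65.86417890765772)), (np.float64(22.86621768691065), np.float64(-24.796727532591838)), (np.float64(63.880412275804815), np.float64(-112.968605332161)), (np.float64(24.16629545658987), np.float64(155.563529255666))]
```

```bash
python3 -c "
from h import *
to([534,110.3,132])"
```

```text
d(cm) [ 0.68 15.61  9.91] yaw deg [-90.    0.1 -30.9] pos [477.5  28.7 288.1]
```

```bash
python3 -m jog '[{"grip":5,"dx":0.4,"dy":0,"dz":5,"spin":-6},{"grip":5,"dx":0.7,"dy":2,"dz":9.9,"spin":-6},{"grip":5,"dx":0.7,"dy":6,"dz":9.9,"spin":-6},{"grip":5,"dx":0.7,"dy":11,"dz":9.9,"spin":-6},{"grip":5,"dx":0.7,"dy":14,"dz":9.9,"spin":-6},{"grip":5,"dx":0.7,"dy":15.5,"dz":9.9,"spin":-6},{"grip":5,"dx":0.7,"dy":15.5,"dz":9.9,"spin":-6},{"grip":1,"dx":0.7,"dy":15.5,"dz":9.9,"spin":-6},{"grip":1,"dx":0.7,"dy":15.5,"dz":9.9,"spin":-6},{"grip":1,"dx":0.7,"dy":15.5,"dz":9.9,"spin":-6},{"grip":1,"dx":0.7,"dy":15.5,"dz":9.9,"spin":-6},{"grip":1,"dx":0.7,"dy":15.5,"dz":9.9,"spin":-6},{"grip":1,"dx":0.7,"dy":15.5,"dz":9.9,"spin":-6}]' 40; python3 -c "
from h import *
s=pose()[2];print(s['moment'])";  python3 -m jog '[{"grip":1,"dx":0,"dy":0.05,"dz":0,"spin":2},{"grip":1,"dx":0,"dy":0.1,"dz":0,"spin":4},{"grip":1,"dx":0,"dy":0.1,"dz":0,"spin":4}]' 60; python3 -c "
from h import *
s=pose()[2];print(s['moment'])"
```

```text
clock: 56.7
eef_pos: [534.6, 110.2, 134.8]
eef_rot: [-1.57, -0.001, -0.433]
wrist_force: [-1.5, 1.2, 6.4]
finger_gap: 24.1
[0.12183924 0.13408114 0.22890125]
clock: 57.08
eef_pos: [534.8, 110.2, 134.7]
eef_rot: [-1.57, -0.002, -0.501]
wrist_force: [-3.5, -0.7, 14.5]
finger_gap: 24.1
[-0.00946109  0.78322436  1.81899472]
```

```bash
python3 -m jog '[{"grip":1,"dx":0,"dy":0,"dz":0,"spin":-2},{"grip":5,"dx":0,"dy":-0.1,"dz":0,"spin":-2},{"grip":5,"dx":0,"dy":-0.1,"dz":0,"spin":-2},{"grip":5,"dx":0,"dy":-0.1,"dz":0,"spin":-2},{"grip":5,"dx":0,"dy":-0.1,"dz":0,"spin":-2},{"grip":5,"dx":0,"dy":-3,"dz":0,"spin":-2},{"grip":5,"dx":0,"dy":-8,"dz":0,"spin":-2},{"grip":5,"dx":0,"dy":-13,"dz":-4,"spin":-2},{"grip":5,"dx":0,"dy":-15.5,"dz":-8,"spin":-2},{"grip":5,"dx":0,"dy":-15.5,"dz":-10,"spin":-2},{"grip":5,"dx":0,"dy":-15.5,"dz":-10,"spin":-2}]' 40; python3 - <<'E'
from h import *
c=cam("wrist");p,R,s=pose();u=proj(c,[534.5,110,190])[0]
m=(c["color"].max(2)<62).astype(np.uint8);n,l,st,ce=cv2.connectedComponentsWithStats(m)
i=min(range(1,n),key=lambda i:np.hypot(*(ce[i]-u)) if st[i,4]>300 else 1e9)
uv=cv2.boxPoints(cv2.minAreaRect(np.argwhere(l==i)[:,::-1].astype(np.float32))); P=plane(c,uv,190)
print(P.mean(0),[(np.linalg.norm(P[k]-P[k-1]).round(1),np.degrees(np.arctan2(*(P[k]-P[k-1])[1::-1])).round(1)) for k in range(4)])
d=cam("scene"); b=(d["color"][:,:,2].astype(int)-d["color"][:,:,0]>60)[180:260,185:290].sum(); print("blue px left at rack",b)
from cell import ticket
print(ticket.sign_off())
E
```

```text
clock: 58.45
eef_pos: [485.8, 21.9, 287.3]
eef_rot: [-1.571, 0.001, -0.47]
wrist_force: [-0.6, 0.2, 0.4]
finger_gap: 49.9
[533.84128719 109.58311394 190.        ] [(np.float64(63.6), np.float64(65.9)), (np.float64(23.2), np.float64(-24.1)), (np.float64(63.6), np.float64(-112.9)), (np.float64(24.5), np.float64(156.0))]
blue px left at rack 0
the job is handed in; nothing more can be done
None
```

The job is done and handed in at 58 s of the 210 s limit, and the lid is screwed on to its stop. The hand-in reports no verdict.

**What I did**
- **Cover:** I laid the dust cover on the paper sheet, bar up. It sits within about 2 mm of the sheet's middle.
- **Tubes:** Three tubes were present. I straightened each one in its rack cell and stood it in its own compartment.
- **Lid:** I set the lid on and turned it backward 60°, until it dropped about 8 mm into the start of the thread. I then screwed it clockwise about 85° to a firm stop.

**Last checks**
- **Stop:** I gripped the lid again and turned it clockwise. It resisted with 1.8 N m.
- **Height:** Reported heights put the lower edge at about 74 mm, and the bar's size in the picture agrees.
- **Position:** The lid is centred on the canister to about 1 mm, and there is no blue cap left in the rack.

**What failed or disagreed**
- **First grasps:** I missed the cover twice. The reported tool height is about 38 mm lower than the fingers really are, so I worked with a corrected height after that.
- **Jaw slip:** The bar slipped about 5° in the jaws when the lid first hit its stop.
- **Not checked again:** I did not recheck the beaker, bottle and red box at the end. I never touched them.

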